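# Load and close the tin carrier under its retaining bars

## Task

Load the batch carrier: turn the black clamp knob to free the sliding rail, stand every flat tin on the bench upright in the lane, one to a bay (crosswise, centred under where that bay's bar will lie), then slide the rail fully home and turn the knob back to lock it there. Finally lay the three retaining bars across both rails, one over every bay, each seated flat in its notches with its end feet outside the rails; do not disturb the other things on the bench.

Things in the scene. Friction and masses are not known exactly. Their poses are not given: they have to be found in the camera images.
- carrier: Fixed carrier, white base 12 mm thick, 215 x 410 mm. Origin at table height under the centre of the closed lane; x across the lane (sliding rail at -x nearer the robot, fixed rail at +x), y along it towards the red lug, z up. Rails: 14 mm thick, tops 68 mm above the table, y from -142 to 142 mm, centred at x = 53 and, home, -53 mm; closed lane 92 mm wide inside.
- bay0 (a point): Bay 0: point on the lane floor, 12 mm above the table, at carrier x = 0, y = -92 mm, axes as the carrier's. Both rail tops have here a notch 35 mm wide along y, between blue teeth 9 mm tall and 10 mm long. A seated bar's origin lies 44 mm above this point.
- bay1 (a point): Bay 1: point on the lane floor, 12 mm above the table, at carrier x = 0, y = 0 mm, axes as the carrier's. Both rail tops have here a notch 35 mm wide along y, between blue teeth 9 mm tall and 10 mm long. A seated bar's origin lies 44 mm above this point.
- bay2 (a point): Bay 2: point on the lane floor, 12 mm above the table, at carrier x = 0, y = 92 mm, axes as the carrier's. Both rail tops have here a notch 35 mm wide along y, between blue teeth 9 mm tall and 10 mm long. A seated bar's origin lies 44 mm above this point.
- rail (a joint): Travel of the sliding rail (m): 0 = fully home (lane closed, against its stop), grows to 0.045 as it opens, moving along the carrier's -x. It starts open 25 to 45 mm and clamped. When the clamp is free it slides with about 2 N; clamped, it resists more than 20 N. Bars fit over both rails only when it is home.
- rail_lug (a point): Centre of the top of the red grip lug on the sliding rail's +y end, 100 mm above the table; the lug is 14 mm thick (carrier x), 34 mm long (y) and stands 32 mm above the rail; it is at carrier x = -53 mm minus the rail's travel, y = 158 mm. Pinch it across its thickness from above and move it.
- clamp (a joint): Clamp knob angle (rad), growing clockwise seen from above: 0 = free (stop), grips the rail from about 0.6, locked from 1.15, stop at 1.45. Starts locked (1.25 to 1.4), stays where left, takes under 0.3 N m.
- clamp_grip (a point): Centre of the top of the black wing knob, on its vertical axis, 82 mm above the table, at carrier x = -60, y = -190 mm. Wing grip 14 mm thick and 46 mm long, 36 mm tall; this point's y axis runs along the wing (towards the red mark), its x axis across it. With the knob at 0 the wing lies along the carrier's y.
- tin0: Flat rectangular spice tin, silver with a red lid rim and yellow label: 84 mm (x) x 52 mm (y) x 42 mm high, 0.18 kg, origin at the centre of its underside. May be absent. In the lane it stands with its 84 mm side across the lane (along carrier x).
- tin1: Flat rectangular spice tin, silver with a red lid rim and yellow label: 84 mm (x) x 52 mm (y) x 42 mm high, 0.18 kg, origin at the centre of its underside. May be absent. In the lane it stands with its 84 mm side across the lane (along carrier x).
- tin2: Flat rectangular spice tin, silver with a red lid rim and yellow label: 84 mm (x) x 52 mm (y) x 42 mm high, 0.18 kg, origin at the centre of its underside. May be absent. In the lane it stands with its 84 mm side across the lane (along carrier x).
- bar0: Retaining bar, steel with a blue middle and a wider black foot at each end: 150 mm long (x), 26 mm high in all, 0.16 kg. Origin at the centre of its underside, at foot level. The bar proper is 24 mm wide (y) and 14 mm thick, from 12 to 26 mm above the origin; each foot is 12 mm tall, 44 mm wide (y), 10 mm long; inner faces 130 mm apart, outside the rails when seated, 5 mm play each side.
- bar1: Retaining bar, steel with a blue middle and a wider black foot at each end: 150 mm long (x), 26 mm high in all, 0.16 kg. Origin at the centre of its underside, at foot level. The bar proper is 24 mm wide (y) and 14 mm thick, from 12 to 26 mm above the origin; each foot is 12 mm tall, 44 mm wide (y), 10 mm long; inner faces 130 mm apart, outside the rails when seated, 5 mm play each side.
- bar2: Retaining bar, steel with a blue middle and a wider black foot at each end: 150 mm long (x), 26 mm high in all, 0.16 kg. Origin at the centre of its underside, at foot level. The bar proper is 24 mm wide (y) and 14 mm thick, from 12 to 26 mm above the origin; each foot is 12 mm tall, 44 mm wide (y), 10 mm long; inner faces 130 mm apart, outside the rails when seated, 5 mm play each side.
- tape_roll: Bystander: yellow tape roll, 84 mm across, 24 mm high, origin at its underside.
- label_roll: Bystander: white label roll, 72 mm across, 40 mm high, origin at its underside.
- spice_jar: Bystander: amber jar with red cap, 48 mm across, 75 mm high, origin at its underside.
- salt_can: Bystander: green-labelled can, 60 mm across, 80 mm high, origin at its underside.
- scraper: Bystander: spatula lying on the bench, along its x.

How it is judged:
By the outcome, as a careful person would: the job done as asked, in the order asked, and still so for the second after the job is handed in, with the robot touching nothing.
Of tin0, tin1, tin2 only 1 to 3 are there at a start; the rules pass over those that are not, and their reading is None.
At some moment in a run one of bar0, bar1, bar2 may be knocked a few centimetres aside while the robot is not near it.
Once in a run the grip may slacken for a moment while it holds something.
It also fails if it takes over 210 s, if anything falls off the work surface, if the arm or the gripper's body presses on something with over 40 N, if the wrist force passes 120 N, or if a joint passes its speed limit or range.

## Robot

A 7-joint arm with a two-finger parallel gripper is mounted at the origin on the work surface. World frame = base frame: x ahead of the robot, y to its left, z up, the work surface at z = 0. Lengths are in m, angles in rad, forces in N, time in s.
With the tool pointing down it reaches from about 0.4 to 0.85 m from the base axis. Payload 4.5 kg.
Tool frame: the origin (TCP) lies at the very end of the fingers, on their centre line; the grasp point (between the pads) lies robot.hold_point_z behind it (robot.hold_point_z is the distance from the TCP to the grasp point, in m); z points along the fingers, x is the direction in which the jaws open and shut, and the axes are right-handed (so a half turn about z gives the same grasp; the last joint's range is limited). The gripper opens to 88 mm and grips with 3 to 60 N. Pads are 18 mm wide; open, the fingers measure 123 mm over their backs; the gripper's body (75 mm by 187 mm) begins 45 mm behind the grasp point.
Start: joints at [-1.078, 0.689, -0.195, 1.565, 0.157, 0.902, -0.215], TCP at [0.277, 0.56, 0.239] pointing down, gripper open.
Joint ranges: [-3.01, 3.01], [-0.46, 2.08], [-1.47, 1.51], [0.13, 2.56], [-1, 4.14], [0.04, 2.09], [-2.66, 2.66]. Speed limits (rad/s): [2.57, 2.57, 3.14, 3.14, 3.14, 3.14, 3.14].

## Interface

Orientations are given as [roll, pitch, yaw] about the fixed x, y, z axes, in that order (R = Rz(yaw) Ry(pitch) Rx(roll)).
In Python, from bench import robot, capture, finder gives the robot as it stands. The module is installed in compiled form; this text tells all that it offers.
- The arm moves only by the tool jog_arm, never from a script. Its argument "deltas" is a list of rows, each a list of 7 numbers: the shift along the tool's x, y, z in mm, then the turn, a rotation vector about the tool's x, y, z in rad, then the finger opening in mm, from 0 to 88.1. A call has 1 to 8 rows; each row is the pose to reach, as a shift and turn from the pose commanded when the call began, along the tool's axes at that moment; what a row does not reach only later rows make up. A row lasts 1/10 s, in which the tool goes at most 50 mm and 8.59 degrees, less where a joint would pass 70% of its speed; a pose out of reach is approached as far as the arm can. A call with a gripper value outside its range is refused whole. The fingers move at their own pace and stop on an object; "force" is the grip in N (left out, the last holds). Time passes only in rows, so rows that repeat a pose let the fingers close. It gives the time, the measured TCP pose, the force and the opening at its end, in the units of the state.
- robot.get_obs(): the state, without advancing time (a new reading comes with each control period).
- capture(name): name is "scene" or "top" or "wrist"; returns a dict with "frame" (384x512x3 uint8, red, green, blue), "intrinsics" (3x3 intrinsics, pixels), "distortion" ([k1, k2, p1, p2, k3] as OpenCV has them; the pictures are not rectified), "T" (4x4, takes a point from camera to world coordinates); the wrist camera has in their place "tool_from_camera" (4x4, takes a point from camera to tool coordinates, whose origin is the TCP and whose axes are the tool frame's). Camera axes: x right, y down, z forward; pixel columns grow to the right and rows downward; lengths in m; the calibration is good to about 2 mm. A picture is of the moment at which its call begins: read the wrist's pose just before it. There is no depth.
- robot.hand_in(): hands the job in, once; it reports no verdict.
Trained networks look in a picture, given as the dict that the camera call returned (one of the last four; its "shot" number tells which), for a name from the list of things; names that differ only in an ending like _2 or _b are one class to them, and where a whole thing is asked for, a point or a joint stands for the part that bears it (a point fixed in the world has none). Each returns a list of dicts, best first, with "score" (0 to 1); they miss things now and then, are a little off and sometimes report something else, mostly with a low value. They report only what shows in the picture. A call takes as long as a camera call.
- finder.recognise(picture, target): "rect" ([left, top, right, bottom] in pixels, round what is visible of it).
- finder.masks_of(picture, target): "pixels" (384x512 bool, what is visible of it) and "rect" ([left, top, right, bottom] in pixels, round what is visible of it).
The state is a dict: "clock": time; "qpos": joint angles; "qvel": joint speeds; "joint_efforts": joint torques, N m; "tcp_pos": TCP position; "ee_rot": TCP orientation; "wrist_force": force on the tool from outside, world axes, zero at the start; "moment": the same for the moment, N m; "opening": opening from 0.0 (shut) to 1.0 (fully open).
Only numpy, scipy, OpenCV 4.12 (cv2) and the standard library are available. Lean on these libraries where they do the work, as an engineer would, in place of code of your own. Each camera call takes 0.05 s, during which the arm holds its last target.

## Working session

There is one attempt and no reset: what is moved stays moved. The work goes in short steps, Python scripts to look and compute and a tool call to move; the robot and the scene stay as the last step left them, time stands still between calls to the robot, and variables do not carry over. Pictures are saved under pics/ and viewed, and the job is handed in when it is done.

Besides the shell and the picture viewer there is one more tool, called as name(argument=value, ...), one argument or row to a line, values as JSON. jog_arm: Moves the arm, as the interface text tells. Its arguments: {"type":"object","properties":{"deltas":{"type":"array"},"force":{"type":"number"}},"required":["deltas"]}

```bash
mkdir -p pics; ls; python3 - <<'E'
from bench import robot, capture, finder
import cv2,pickle
print(robot.get_obs(), robot.hold_point_z)
for n in ("scene","top"):
    p=capture(n); cv2.imwrite(f"pics/{n}0.png",p["frame"][:,:,::-1]); print(n,p["intrinsics"],p["distortion"],p["T"])
    pickle.dump(p,open(f"{n}0.pkl","wb"))
E
```

```text
pics
{'clock': 0.0, 'qpos': array([-1.07815461,  0.68999021, -0.19451077,  1.56636191,  0.15729591,
        0.90248467, -0.21508194]), 'qvel': array([ 0.0013272 , -0.00259027, -0.00019901,  0.00113335,  0.00108395,
        0.00044068,  0.00079265]), 'joint_efforts': array([ 4.18544755e-05, -5.27566516e+01, -1.26654088e+00, -1.53429455e+01,
       -5.25731652e-02,  6.64743638e-03,  1.84086184e-04]), 'tcp_pos': array([0.27658003, 0.55975711, 0.2379013 ]), 'ee_rot': array([3.14146104e+00, 1.84832596e-03, 1.11205413e+00]), 'wrist_force': array([-0.00798719,  0.16216807,  0.00951061]), 'moment': array([-0.02793408, -0.00522457,  0.00513   ]), 'opening': 0.9994458014360227} 0.0187
scene [[419.96766019   0.         247.37185009]
 [  0.         419.96766019 193.34356582]
 [  0.           0.           1.        ]] [-0.03007799  0.          0.          0.          0.        ] [[-0.49027866  0.59715675 -0.63484695  1.2210757 ]
 [ 0.87154563  0.3309613  -0.3617635   0.41074203]
 [-0.00591974 -0.73066301 -0.68271262  0.88160547]
 [ 0.          0.          0.          1.        ]]
top [[477.76659864   0.         254.49992525]
 [  0.         477.76659864 187.9129375 ]
 [  0.           0.           1.        ]] [-0.19037562  0.          0.          0.          0.        ] [[-0.02193632 -0.98671717  0.16095967  0.29275947]
 [-0.99969645  0.01984253 -0.01460423  0.01373595]
 [ 0.0112164  -0.16123118 -0.98685293  1.26339186]
 [ 0.          0.          0.          1.        ]]
```

View images.

View pics/scene0.png

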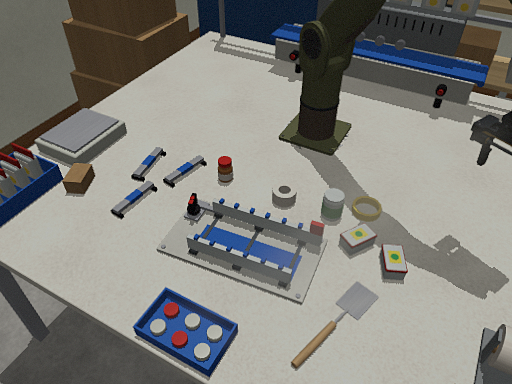

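View pics/top0.png

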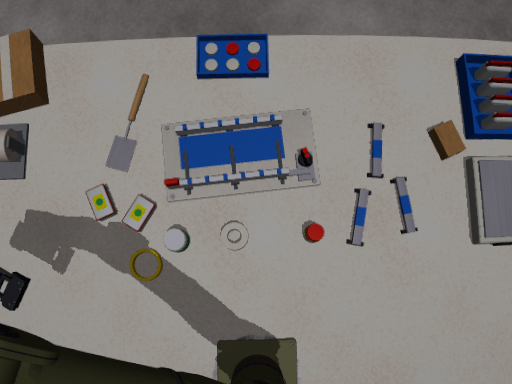

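```bash
cat > h.py <<'E'
import numpy as np, cv2, pickle
from scipy.spatial.transform import Rotation as Rn
from scipy.optimize import minimize, least_squares
def proj(p,P,T=None):
    T=p["T"] if T is None else T
    Ti=np.linalg.inv(T); P=np.atleast_2d(P).astype(float)
    return cv2.projectPoints(P,cv2.Rodrigues(Ti[:3,:3])[0],Ti[:3,3],p["intrinsics"],p["distortion"])[0].reshape(-1,2)
def ray(p,uv,T=None):
    T=p["T"] if T is None else T
    n=cv2.undistortPoints(np.array(uv,float).reshape(-1,1,2),p["intrinsics"],p["distortion"]).reshape(-1,2)
    d=np.c_[n,np.ones(len(n))]@T[:3,:3].T
    return T[:3,3],d
def onplane(p,uv,z,T=None):
    o,d=ray(p,uv,T); return o+d*((z-o[2])/d[:,2])[:,None]
def toolT(obs):
    T=np.eye(4); T[:3,:3]=Rn.from_euler('xyz',obs["ee_rot"]).as_matrix(); T[:3,3]=obs["tcp_pos"]; return T
def place(pose,P):
    x,y,a=pose; P=np.atleast_2d(P).astype(float); c,s=np.cos(a),np.sin(a)
    return np.c_[x+c*P[:,0]-s*P[:,1], y+s*P[:,0]+c*P[:,1], P[:,2]]
def box(x0,x1,y0,y1,z0,z1):
    return np.array([[x,y,z] for x in(x0,x1) for y in(y0,y1) for z in (z0,z1)])
TIN=[box(-.042,.042,-.026,.026,0,.042)]
BAR=[box(-.075,.075,-.012,.012,.012,.026),box(-.075,-.065,-.022,.022,0,.012),box(.065,.075,-.022,.022,0,.012)]
def sil(p,pose,model,z=0,T=None,S=4):
    m=np.zeros((384*S,512*S),np.uint8)
    for b in model:
        q=proj(p,place(pose,b)+[0,0,z],T)
        h=cv2.convexHull(np.round((q+.5)*S-.5).astype(np.int32)); cv2.fillConvexPoly(m,h,1)
    return m
def fit(pm,model,pose0,z=0):
    S=4
    pm=[(p,cv2.resize(m.astype(np.uint8),None,fx=S,fy=S,interpolation=cv2.INTER_NEAREST),T) for p,m,T in pm]
    def cost(v):
        c=0
        for p,m,T in pm:
            s=sil(p,v,model,z,T)
            c+=1-np.sum(s&m)/max(1,np.sum(s|m))
        return c
    best=None
    for da in np.linspace(0,np.pi,12,endpoint=False):
        r=minimize(cost,[pose0[0],pose0[1],da],method='Nelder-Mead',options=dict(initial_simplex=np.array([pose0[0],pose0[1],da])+np.array([[0,0,0],[.015,0,0],[0,.015,0],[0,0,.25]]),xatol=2e-4,fatol=1e-4,maxiter=80))
        if best is None or r.fun<best.fun: best=r
    return best.x,best.fun
E
python3 - <<'E'
import cv2
a=cv2.imread('pics/top0.png')[90:220,150:340]; cv2.imwrite('pics/topz.png',cv2.resize(a,None,fx=4,fy=4,interpolation=cv2.INTER_CUBIC))
a=cv2.imread('pics/scene0.png')[180:310,150:340]; cv2.imwrite('pics/scenez.png',cv2.resize(a,None,fx=4,fy=4,interpolation=cv2.INTER_CUBIC))
E
```

```text
(no output)
```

View pics/topz.png

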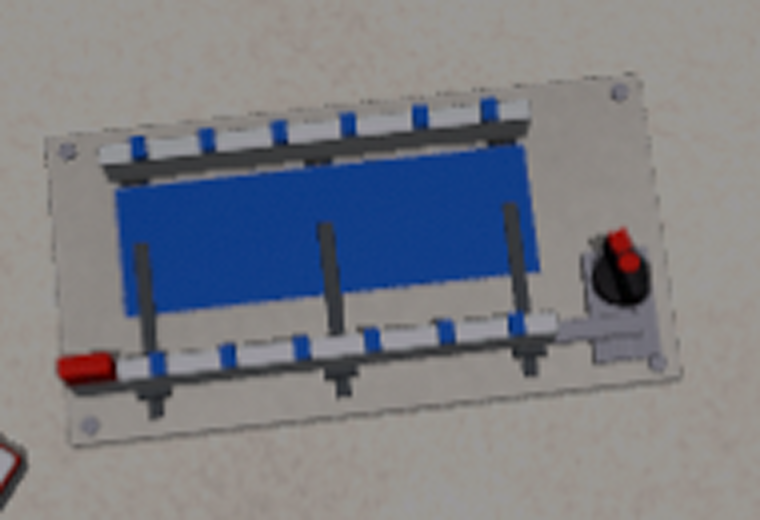

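View pics/scenez.png

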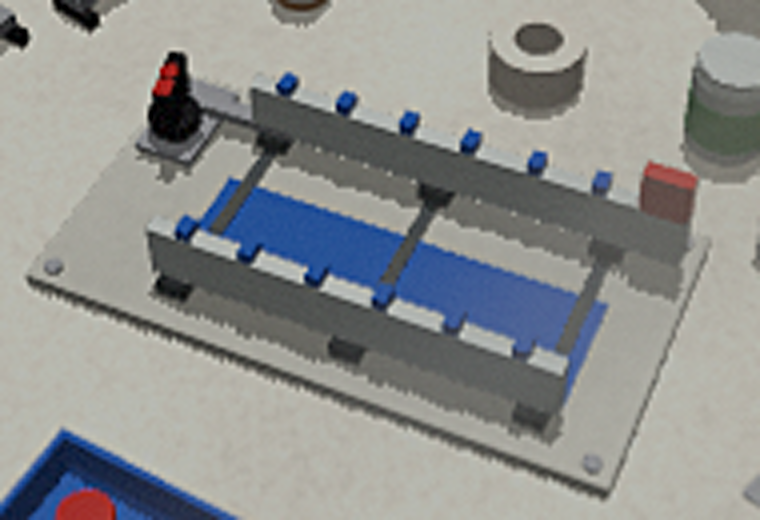

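```bash
python3 - <<'E'
from bench import robot, capture, finder
import numpy as np,pickle
P={}
for n in ("scene","top"):
    p=capture(n); P[n]=p
    for t in ("tin0","bar0","tape_roll","label_roll","spice_jar","salt_can","scraper","carrier","rail_lug","clamp_grip"):
        ms=finder.masks_of(p,t); p[t]=ms
        print(n,t,[(round(float(m["score"]),2),[int(v) for v in m["rect"]]) for m in ms])
pickle.dump(P,open("first.pkl","wb"))
E
```

```text
scene tin0 [(0.67, [380, 243, 407, 277]), (0.58, [338, 224, 377, 250]), (0.17, [132, 147, 167, 180])]
scene bar0 [(0.87, [111, 181, 156, 220]), (0.8, [163, 152, 208, 188]), (0.73, [132, 147, 162, 183])]
scene tape_roll [(0.6, [352, 195, 381, 222]), (0.35, [273, 181, 299, 206])]
scene label_roll [(0.91, [272, 182, 298, 208])]
scene spice_jar [(0.55, [216, 154, 233, 183])]
scene salt_can [(0.77, [318, 189, 344, 219])]
scene scraper [(0.57, [292, 283, 379, 365])]
scene carrier [(0.95, [157, 191, 330, 306])]
scene rail_lug [(0.66, [184, 195, 324, 247])]
scene clamp_grip [(0.55, [185, 194, 199, 214])]
top tin0 [(0.79, [120, 194, 159, 231]), (0.57, [86, 185, 116, 221])]
top bar0 [(0.97, [365, 121, 385, 175]), (0.76, [392, 179, 417, 235]), (0.73, [349, 183, 372, 245]), (0.26, [88, 183, 116, 222])]
top tape_roll [(0.6, [128, 250, 162, 279])]
top label_roll [(0.97, [218, 221, 246, 252])]
top spice_jar [(0.71, [164, 228, 187, 252]), (0.56, [302, 224, 323, 240])]
top salt_can [(0.58, [162, 228, 190, 252]), (0.46, [129, 249, 160, 282]), (0.44, [160, 153, 315, 192]), (0.25, [299, 222, 324, 244])]
top scraper [(0.95, [105, 76, 147, 172])]
top carrier [(0.7, [161, 108, 320, 202])]
top rail_lug [(0.96, [162, 156, 312, 192])]
top clamp_grip [(0.74, [295, 146, 310, 167])]
```

```bash
python3 - <<'E'
from h import *
P=pickle.load(open("first.pkl","rb"))
c=lambda L,ox,oy:(np.array(L)+.5)/4-.5+[ox,oy]
tf=c([(138,146),(207,139),(279,131),(347,124),(420,116),(488,109)],150,90)
ts=c([(157,362),(228,355),(302,347),(372,339),(447,332),(517,324)],150,90)
ss=c([(288,83),(346,101),(409,122),(471,140),(538,161),(602,181)],150,180)
sf=c([(186,227),(250,252),(317,274),(383,296),(455,323),(525,346)],150,180)
Y=np.array([114.5,69.5,22.5,-22.5,-69.5,-114.5])/1e3
def res(v,which=3):
    F=lambda Y:np.c_[0*Y+.053,Y,0*Y+.0735]; S=lambda Y:np.c_[0*Y-.053-v[3],Y,0*Y+.0735]
    r=[]
    if which&1:r+=[proj(P["top"],place(v[:3],F(Y)))-tf,proj(P["top"],place(v[:3],S(Y)))-ts]
    if which&2:r+=[proj(P["scene"],place(v[:3],F(-Y)) if 0 else place(v[:3],F(Y[::-1])))-sf,proj(P["scene"],place(v[:3],S(Y[::-1])))-ss]
    return np.concatenate(r).ravel()
for w in(1,2,3):
    s=least_squares(res,[.6,.05,0,.03],args=(w,)); print(w,s.x.round(4),np.sqrt(np.mean(s.fun**2)))
    v=s.x
np.save("car.npy",v)
print("tin/bar fits")
for t,mod in(("tin0",TIN),("bar0",BAR)):
    for m in P["top"][t][:3 if t=="bar0" else 2]:
        cx=(m["rect"][0]+m["rect"][2])/2; cy=(m["rect"][1]+m["rect"][3])/2
        w=onplane(P["top"],[[cx,cy]],.02)[0]
        # match in scene
        q=proj(P["scene"],[w[:2].tolist()+[.02]])[0]
        k=min(P["scene"][t],key=lambda n:np.hypot((n["rect"][0]+n["rect"][2])/2-q[0],(n["rect"][1]+n["rect"][3])/2-q[1]))
        A=(P["top"],m["pixels"],None);B=(P["scene"],k["pixels"],None)
        for pm in([A],[B],[A,B]):
            x,f=fit(pm,mod,w); print(t,x.round(4),round(f,3))
for t in("tape_roll","label_roll","spice_jar","salt_can","scraper"):
    m=P["scene"][t][0]["rect"]
    print(t,"scene",onplane(P["scene"],[[(m[0]+m[2])/2,m[3]]],0)[0].round(3))
E
```

```text
1 [0.61   0.0561 0.0913 0.0374] 0.14566964005598096
2 [0.6101 0.057  0.0963 0.0388] 0.18721184355698642
3 [0.61   0.0566 0.0933 0.0379] 0.24066525659071725
tin/bar fits
tin0 [0.4348 0.3005 2.5915] 0.065
tin0 [ 0.4323  0.3017 -0.4769] 0.101
tin0 [ 0.4347  0.3004 -0.545 ] 0.182
tin0 [0.4643 0.4054 0.4053] 0.059
tin0 [0.4632 0.4043 0.4184] 0.06
tin0 [0.4638 0.4049 3.5572] 0.126
bar0 [ 0.5956 -0.3385  3.0538] 0.098
bar0 [ 0.597  -0.3392 -0.0762] 0.106
bar0 [ 0.5959 -0.3388 -0.0848] 0.205
bar0 [ 0.4431 -0.4073  3.2783] 0.179
bar0 [ 0.4446 -0.4077  3.3005] 0.17
bar0 [ 0.4432 -0.4075  0.146 ] 0.356
bar0 [ 0.4148 -0.2819 -0.1935] 0.07
bar0 [ 0.4144 -0.2826 -0.1841] 0.117
bar0 [ 0.4147 -0.2818 -0.1928] 0.19
tape_roll scene [0.342 0.303 0.   ]
label_roll scene [0.404 0.075 0.   ]
spice_jar scene [ 0.397 -0.14   0.   ]
salt_can scene [0.378 0.21  0.   ]
scraper scene [0.781 0.375 0.   ]
```

```bash
cat > plan.py <<'E'
import sys
from h import *
from bench import robot
def car(x,y): 
    v=np.load("car.npy"); return place(v[:3],[[x,y,0]])[0,:2], v[2]
def plan(x,y,z,yaw):
    o=robot.get_obs(); T=toolT(o); G=Rn.from_euler('xyz',[np.pi,0,yaw]).as_matrix()
    d=T[:3,:3].T@(np.array([x,y,z])-T[:3,3])*1e3; r=Rn.from_matrix(T[:3,:3].T@G).as_rotvec()
    print("tgt",np.round([x,y,z,yaw],4),"row",d.round(1).tolist(),r.round(4).tolist(),"rows",int(np.ceil(max(np.linalg.norm(d)/50,np.linalg.norm(r)/.149))))
def st():
    o=robot.get_obs(); T=toolT(o); print("t",round(o["clock"],2),"tcp",o["tcp_pos"].round(4),"rpy",o["ee_rot"].round(4),"F",o["wrist_force"].round(1),"op",round(o["opening"]*88.1,1),"q",o["qpos"].round(2))
E
python3 - <<'E'
from plan import *
P=pickle.load(open("first.pkl","rb"))
for t,z in(("tape_roll",.024),("label_roll",.04),("spice_jar",.075),("salt_can",.08)):
    m=P["top"][t][0 if t!="spice_jar" else 1]["rect"]
    print(t,onplane(P["top"],[[(m[0]+m[2])/2,(m[1]+m[3])/2]],z*.8)[0].round(3))
st()
p,a=car(-.06,-.19); print(p,a)
plan(p[0],p[1],.2,-1.2)
E
```

```text
tape_roll [0.298 0.284 0.019]
label_roll [0.367 0.054 0.032]
spice_jar [ 0.371 -0.149  0.06 ]
salt_can [0.359 0.195 0.064]
t 1.2 tcp [0.2768 0.5604 0.2388] rpy [-3.1416e+00 -1.0000e-04  1.1120e+00] F [-0.1 -0.8 -0.2] op 87.9 q [-1.08  0.69 -0.19  1.57  0.16  0.9  -0.22]
[ 0.56792505 -0.13820885] 0.09333352038444344
tgt [ 0.5679 -0.1382  0.2    -1.2   ] row [-497.4, 570.4, 38.7] [-0.0001, -0.0, 2.312] rows 16
```

jog_arm(
  deltas=[
    [-249,285,0,0,0,1.15,60],
    [-249,285,0,0,0,1.15,60],
    [-249,285,0,0,0,1.15,60],
    [-249,285,0,0,0,1.15,60],
    [-249,285,0,0,0,1.15,60],
    [-249,285,0,0,0,1.15,60],
    [-249,285,0,0,0,1.15,60],
    [-249,285,0,0,0,1.15,60],
  ],
)

```text
clock: 2.0
tcp_pos: [0.4234, 0.2067, 0.2391]
ee_rot: [3.14, -0.001, -0.048]
wrist_force: [0.2, 0.5, 1.1]
opening: 0.679
```

```bash
python3 - <<'E'
from plan import *
st()
p,a=car(-.06,-.19)
plan(p[0],p[1],.2,-1.2)
E
```

```text
t 2.0 tcp [0.4234 0.2067 0.2391] rpy [ 3.1402e+00 -1.1000e-03 -4.8100e-02] F [0.2 0.5 1.1] op 59.8 q [-0.62  0.49  0.1   2.02 -0.08  0.63 -0.52]
tgt [ 0.5679 -0.1382  0.2    -1.2   ] row [160.9, 337.5, 39.8] [0.0006, -0.0018, 1.1519] rows 8
```

jog_arm(
  deltas=[
    [161,337,40,0,0,1.15,60],
    [161,337,40,0,0,1.15,60],
    [161,337,40,0,0,1.15,60],
    [161,337,40,0,0,1.15,60],
    [161,337,40,0,0,1.15,60],
    [161,337,40,0,0,1.15,60],
    [161,337,40,0,0,1.15,60],
    [161,337,40,0,0,1.15,60],
  ],
)

```text
clock: 2.8
tcp_pos: [0.5711, -0.1373, 0.1987]
ee_rot: [-3.141, -0.004, -1.198]
wrist_force: [-0.3, 0.6, 0.5]
opening: 0.681
```

```bash
python3 - <<'E'
from plan import *
from bench import capture
st(); o=robot.get_obs()
p=capture("wrist"); cv2.imwrite("pics/w1.png",p["frame"][:,:,::-1]); print(p["tool_from_camera"].round(3))
T=toolT(o)@p["tool_from_camera"]
v=np.load("car.npy")
print("knob centre px",proj(p,place(v[:3],[[-.06,-.19,.082]]),T))
f=p["frame"][:,:,::-1].copy()
for a in(1.15,1.3,1.45):
    e=place(v[:3],[[-.06+.023*s*np.sin(a),-.19+.023*s*np.cos(a),.082] for s in(-1,1)]); q=proj(p,e,T); print(a,q.round(0).tolist())
q=capture("top"); cv2.imwrite("pics/top1.png",q["frame"][:,:,::-1])
q=capture("scene"); cv2.imwrite("pics/scene1.png",q["frame"][:,:,::-1])
E
```

```text
t 2.8 tcp [ 0.5711 -0.1373  0.1987] rpy [-3.1412 -0.0035 -1.1978] F [-0.3  0.6  0.5] op 60.0 q [-0.05  0.72  0.36  1.74 -0.35  0.74 -0.71]
[[ 1.    -0.     0.001  0.001]
 [ 0.     0.959  0.282 -0.073]
 [-0.001 -0.282  0.959 -0.145]
 [ 0.     0.     0.     1.   ]]
knob centre px [[254.39208995 189.47800088]]
1.15 [[258.0, 211.0], [251.0, 167.0]]
1.3 [[254.0, 211.0], [255.0, 166.0]]
1.45 [[251.0, 211.0], [258.0, 167.0]]
```

View pics/w1.png

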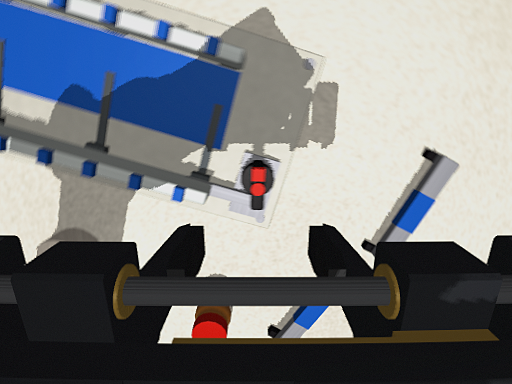

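View pics/top1.png

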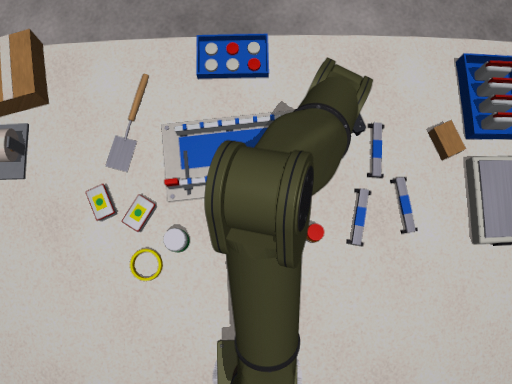

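```bash
python3 - <<'E'
from plan import *
p,a=car(-.06,-.19)
plan(p[0],p[1],.12,-1.2)
E
```

```text
tgt [ 0.5679 -0.1382  0.12   -1.2   ] row [3.1, 3.7, 78.4] [0.0005, -0.0009, 0.0096] rows 2
```

jog_arm(
  deltas=[
    [3,0,70,0,0,0,60],
    [3,0,70,0,0,0,60],
    [3,0,70,0,0,0,60],
    [3,0,70,0,0,0,60],
  ],
)

```text
clock: 3.35
tcp_pos: [0.5714, -0.1333, 0.1292]
ee_rot: [-3.141, 0.001, -1.186]
wrist_force: [-0.1, -0.5, 0.7]
opening: 0.681
```

```bash
python3 - <<'E'
from plan import *
from bench import capture
st(); o=robot.get_obs()
p=capture("wrist"); cv2.imwrite("pics/w2.png",p["frame"][:,:,::-1])
T=toolT(o)@p["tool_from_camera"]
v=np.load("car.npy")
print("knob centre px",proj(p,place(v[:3],[[-.06,-.19,.082]]),T))
for a in(1.15,1.3,1.45):
    e=place(v[:3],[[-.06+.023*s*np.sin(a),-.19+.023*s*np.cos(a),.082] for s in(-1,1)]); q=proj(p,e,T); print(a,q.round(0).tolist())
pp,a=car(-.06,-.19)
plan(pp[0],pp[1],.055,-1.2)
E
```

```text
t 3.35 tcp [ 0.5714 -0.1333  0.1292] rpy [-3.1412e+00  9.0000e-04 -1.1857e+00] F [-0.1 -0.5  0.7] op 60.0 q [-0.02  0.81  0.3   1.79 -0.39  0.6  -0.67]
knob centre px [[259.26591692 217.70817028]]
1.15 [[263.0, 245.0], [255.0, 188.0]]
1.3 [[259.0, 246.0], [260.0, 188.0]]
1.45 [[254.0, 245.0], [265.0, 188.0]]
tgt [ 0.5679 -0.1382  0.055  -1.2   ] row [2.5, 5.6, 75.0] [-0.0018, -0.0004, 0.0138] rows 2
```

View pics/w2.png

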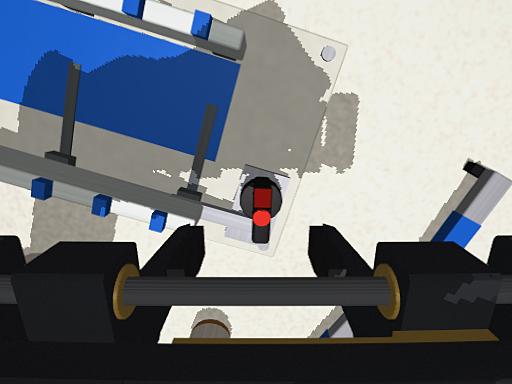

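jog_arm(
  deltas=[
    [4,5.5,40,0,0,0,60],
    [4,5.5,74,0,0,0,60],
    [4,5.5,74,0,0,0,60],
    [4,5.5,74,0,0,0,8],
    [4,5.5,74,0,0,0,8],
    [4,5.5,74,0,0,0,8],
    [4,5.5,74,0,0,0,8],
    [4,5.5,74,0,0,0,8],
  ],
  force=20,
)

```text
clock: 4.2
tcp_pos: [0.5681, -0.1405, 0.0555]
ee_rot: [-3.14, -0.001, -1.188]
wrist_force: [-0.9, -0.8, -0.1]
opening: 0.254
```

```bash
python3 - <<'E'
from plan import *
st(); p,a=car(-.06,-.19); plan(p[0],p[1],.055,a)
E
```

```text
t 4.2 tcp [ 0.5681 -0.1405  0.0555] rpy [-3.1405e+00 -6.0000e-04 -1.1878e+00] F [-0.9 -0.8 -0.1] op 22.3 q [ 0.03  0.92  0.23  1.83 -0.43  0.44 -0.62]
tgt [ 0.5679 -0.1382  0.055   0.0933] row [-2.2, -0.7, 0.5] [-0.0006, -0.0013, -1.2812] rows 9
```

jog_arm(
  deltas=[
    [0,0,0,0,0,0,8],
    [0,0,0,0,0,0,8],
    [0,0,0,0,0,-0.12,8],
    [0,0,0,0,0,-0.24,8],
    [0,0,0,0,0,-0.36,8],
    [0,0,0,0,0,-0.48,8],
    [0,0,0,0,0,-0.6,8],
    [0,0,0,0,0,-0.72,8],
  ],
)

```text
clock: 5.0
tcp_pos: [0.568, -0.14, 0.0551]
ee_rot: [-3.141, -0.0, -0.463]
wrist_force: [0.4, 1.3, 3.0]
opening: 0.158
```

jog_arm(
  deltas=[
    [0,0,0,0,0,-0.12,8],
    [0,0,0,0,0,-0.24,8],
    [0,0,0,0,0,-0.36,8],
    [0,0,0,0,0,-0.46,8],
    [0,0,0,0,0,-0.52,8],
    [0,0,0,0,0,-0.54,8],
    [0,0,0,0,0,-0.54,8],
    [0,0,0,0,0,-0.54,8],
  ],
)

```text
clock: 5.8
tcp_pos: [0.5688, -0.1402, 0.0551]
ee_rot: [-3.142, -0.002, 0.071]
wrist_force: [3.0, 1.5, 2.7]
opening: 0.156
```

```bash
python3 - <<'E'
from plan import *
st()
print(robot.get_obs()["moment"])
E
```

```text
t 5.8 tcp [ 0.5688 -0.1402  0.0551] rpy [-3.1416e+00 -2.4000e-03  7.1400e-02] F [3.  1.5 2.7] op 13.8 q [ 0.19  0.9  -0.05  1.82  0.09  0.42  0.15]
[ 0.2609555  -0.40454418 -0.06432926]
```

jog_arm(
  deltas=[
    [0,0,0,0,0,0,50],
    [0,0,0,0,0,0,50],
    [0,0,0,0,0,0,50],
    [0,0,-45,0,0,0,60],
    [0,0,-90,0,0,0,60],
    [0,0,-140,0,0,0,60],
    [0,0,-150,0,0,0,60],
  ],
)

```text
clock: 6.5
tcp_pos: [0.5702, -0.1415, 0.2099]
ee_rot: [3.139, -0.008, 0.071]
wrist_force: [1.3, 0.1, -0.8]
opening: 0.68
```

```bash
python3 - <<'E'
from plan import *
from bench import capture
st()
plan(.5,.06,.24,.09)
plan(.4347,.3004,.2,1.026)
p=capture("top"); cv2.imwrite("pics/top2.png",p["frame"][:,:,::-1][90:220,150:340].repeat(4,0).repeat(4,1))
E
```

```text
t 6.5 tcp [ 0.5702 -0.1415  0.2099] rpy [ 3.139  -0.0085  0.071 ] F [ 1.3  0.1 -0.8] op 59.9 q [ 0.21  0.67 -0.07  1.73  0.07  0.74  0.17]
tgt [0.5  0.06 0.24 0.09] row [-55.5, -205.9, -31.1] [0.0027, -0.0084, -0.019] rows 5
tgt [0.4347 0.3004 0.2    1.026 ] row [-103.9, -450.5, 7.8] [0.0064, -0.0066, -0.955] rows 10
```

View pics/top2.png

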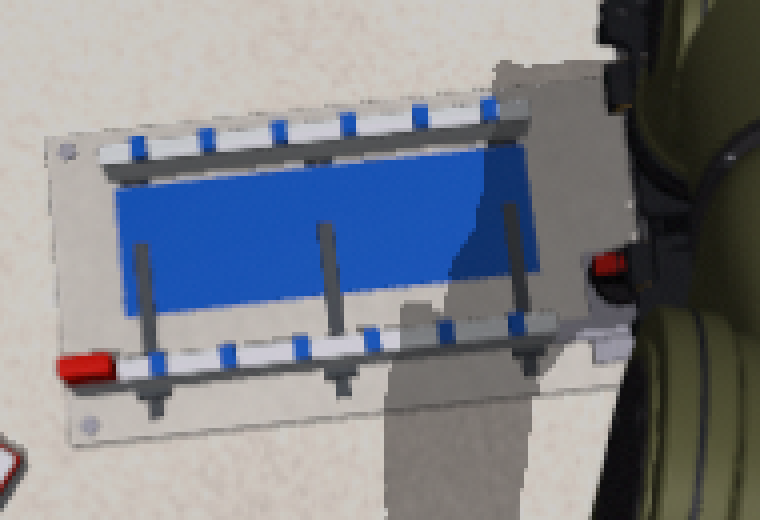

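jog_arm(
  deltas=[
    [15,-190,-50,0,0,0,60],
    [15,-190,-50,0,0,0,60],
    [15,-190,-50,0,0,0,60],
    [15,-190,-50,0,0,0,60],
    [15,-190,-50,0,0,0,60],
    [15,-190,-50,0,0,0,60],
  ],
)

```text
clock: 7.15
tcp_pos: [0.5679, 0.0511, 0.2533]
ee_rot: [3.141, 0.003, 0.075]
wrist_force: [0.1, -0.6, -1.0]
opening: 0.681
```

```bash
python3 - <<'E'
from plan import *
from bench import capture
o=robot.get_obs(); T0=toolT(o); p=capture("wrist"); o2=robot.get_obs(); print(o["tcp_pos"],o2["tcp_pos"])
p["T"]=T0@p["tool_from_camera"]; pickle.dump(p,open("w3.pkl","wb")); print(p["intrinsics"][0,0])
f=p["frame"][:,:,::-1].copy()
v=np.load("car.npy")
for x in(.053,-.053-v[3]):
    for y in(-.1145,-.0695,-.0225,.0225,.0695,.1145):
        q=proj(p,place(v[:3],[[x,y,.077]]))[0]; print(q.round(1))
cv2.imwrite("pics/w3.png",cv2.resize(f,None,fx=1.5,fy=1.5))
st()
E
```

```text
[0.56790912 0.05108734 0.25330697] [0.56792418 0.04904322 0.25319428]
278.26101689558834
[331.2 255.7]
[333.4 223.7]
[335.8 187.6]
[338.1 150.2]
[340.7 108.1]
[343.3  64.6]
[220.6 257.5]
[218.6 225.6]
[216.3 189.6]
[214.1 152.4]
[211.6 110.4]
[209.1  67. ]
t 7.2 tcp [0.5679 0.049  0.2532] rpy [3.1401 0.0032 0.0717] F [-0.1  0.7  0.1] op 59.9 q [-0.14  0.6  -0.04  1.72  0.04  0.83 -0.13]
```

View pics/w3.png

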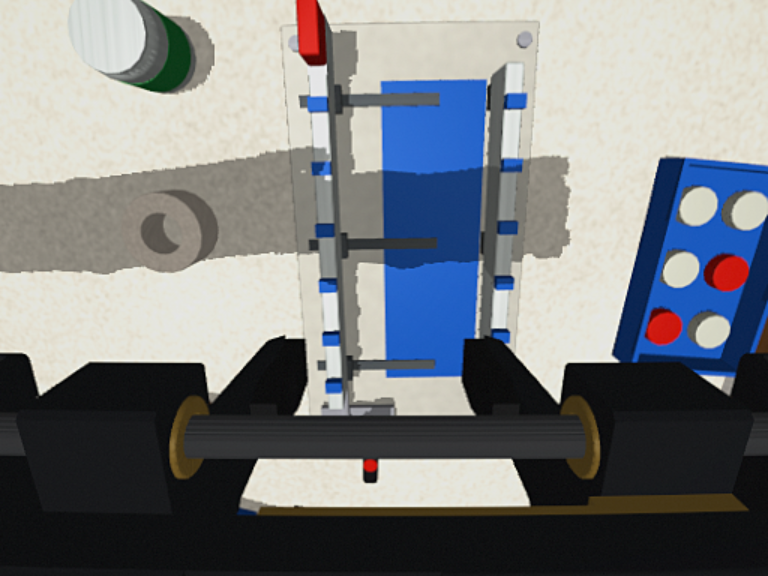

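```bash
python3 - <<'E'
from plan import *
from bench import capture
o=robot.get_obs(); T0=toolT(o); p=capture("wrist"); o2=robot.get_obs(); print(o["tcp_pos"]-o2["tcp_pos"])
p["T"]=T0@p["tool_from_camera"]; pickle.dump(p,open("w4.pkl","wb"))
hsv=cv2.cvtColor(p["frame"],cv2.COLOR_RGB2HSV); m=cv2.inRange(hsv,(100,120,40),(125,255,255))
n,l,s,c=cv2.connectedComponentsWithStats(m); B=[c[i] for i in range(1,n) if 20<s[i,4]<400]
v=np.load("car.npy")
pts=[(x,y,.0735) for x in(0,1) for y in(-.1145,-.0695,-.0225,.0225,.0695,.1145)]
def W(v): return np.array([[.053 if x==0 else -.053-v[3],y,z] for x,y,z in pts])
q=proj(p,place(v[:3],W(v)))
pairs=[]
for i,a in enumerate(q):
    d=[np.hypot(*(a-b)) for b in B]; j=int(np.argmin(d))
    if d[j]<6: pairs.append((i,B[j]))
I=[i for i,_ in pairs]; Q=np.array([b for _,b in pairs]); print(len(I),(Q-q[I]).round(1).tolist())
r=least_squares(lambda u:(proj(p,place(u[:3],W(u)[I]))-Q).ravel(),v); print(v.round(4),r.x.round(4),np.sqrt(np.mean(r.fun**2)))
np.save("carw.npy",r.x)
plan(.4347,.3004,.22,1.026)
E
```

```text
[-1.14954399e-04  1.01394292e-03 -9.04713784e-05]
11 [[0.6, 0.6], [0.7, 1.1], [0.9, 1.3], [0.9, 1.3], [0.8, 1.7], [1.3, 0.8], [1.4, 0.4], [1.7, 0.8], [1.6, 0.9], [2.0, 1.4], [1.7, 1.1]]
[0.61   0.0566 0.0933 0.0379] [0.611  0.0553 0.0919 0.037 ] 0.1813535468487302
tgt [0.4347 0.3004 0.22   1.026 ] row [-115.3, -261.1, 33.2] [0.0002, 0.0036, -0.9562] rows 7
```

jog_arm(
  deltas=[
    [-115,-261,50,0,0,-0.956,66],
    [-115,-261,50,0,0,-0.956,66],
    [-115,-261,50,0,0,-0.956,66],
    [-115,-261,50,0,0,-0.956,66],
    [-115,-261,50,0,0,-0.956,66],
    [-115,-261,50,0,0,-0.956,66],
    [-115,-261,50,0,0,-0.956,66],
    [-115,-261,50,0,0,-0.956,66],
  ],
)

```text
clock: 8.05
tcp_pos: [0.4354, 0.3009, 0.2036]
ee_rot: [-3.141, 0.002, 1.027]
wrist_force: [0.1, -0.8, -0.4]
opening: 0.747
```

```bash
cat > look.py <<'E'
from plan import *
from bench import capture, finder
def wlook(name,t,mod,near,png=True,z=0,zmid=.04):
    for _ in range(6):
        a=robot.get_obs()["tcp_pos"]
        T0=toolT(robot.get_obs()); p=capture("wrist")
        if np.linalg.norm(robot.get_obs()["tcp_pos"]-a)<.0006: break
    p["T"]=T0@p["tool_from_camera"]
    if png: cv2.imwrite(f"pics/{name}.png",p["frame"][:,:,::-1])
    for m in finder.masks_of(p,t):
        r=m["rect"]; w=onplane(p,[[(r[0]+r[2])/2,(r[1]+r[3])/2]],zmid*.6)[0]
        if np.hypot(*(w[:2]-near))>.06: print("skip",w.round(3),round(float(m["score"]),2)); continue
        x,f=fit([(p,m["pixels"],None)],mod,w,z); print(t,round(float(m["score"]),2),"pose",x.round(4),"1-iou",round(f,3),"rect",[int(i) for i in r])
    return p
E
python3 - <<'E'
from look import *
np.save("car.npy",[.6107,.0555,.0925,.0373])
wlook("w5","tin0",TIN,[.4347,.3004]); st(); plan(.4347,.3004,.02,1.026)
E
```

```text
tin0 0.94 pose [0.4358 0.3    2.5773] 1-iou 0.037 rect [234, 134, 280, 213]
skip [0.467 0.408 0.024] 0.67
t 8.2 tcp [0.4367 0.2998 0.2043] rpy [3.1406e+00 1.4000e-03 1.0227e+00] F [ 0.4 -0.1 -0.1] op 66.0 q [-0.52  0.62 -0.28  1.89  0.26  0.67  0.07]
tgt [0.4347 0.3004 0.02   1.026 ] row [-0.2, -2.2, 184.3] [0.001, 0.0014, -0.0033] rows 4
```

View pics/w5.png

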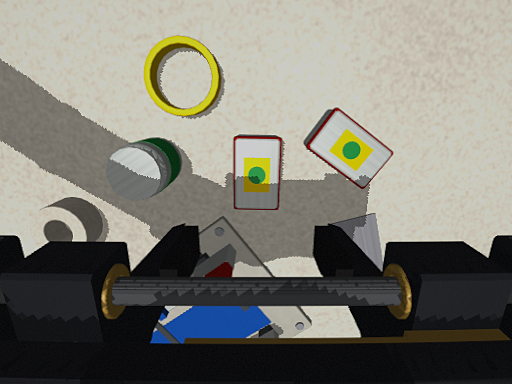

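jog_arm(
  deltas=[
    [-0.5,-1,50,0,0,0.015,66],
    [-0.5,-1,100,0,0,0.015,66],
    [-0.5,-1,150,0,0,0.015,66],
    [-0.5,-1,182,0,0,0.015,66],
    [-0.5,-1,182,0,0,0.015,66],
    [-0.5,-1,182,0,0,0.015,45],
    [-0.5,-1,182,0,0,0.015,45],
    [-0.5,-1,182,0,0,0.015,45],
  ],
  force=30,
)

```text
clock: 9.0
tcp_pos: [0.4355, 0.3026, 0.0246]
ee_rot: [3.141, -0.003, 1.012]
wrist_force: [-0.3, -0.5, -2.3]
opening: 0.586
```

jog_arm(
  deltas=[
    [0,0,0,0,0,0,45],
    [0,0,-30,0,0,0,45],
    [0,0,-70,0,0,0,45],
    [0,0,-110,0,0,0,45],
    [0,0,-150,0,0,0,45],
    [0,0,-150,0,0,0,45],
  ],
)

```text
clock: 9.6
tcp_pos: [0.4369, 0.3044, 0.1781]
ee_rot: [3.138, -0.01, 1.012]
wrist_force: [0.3, 1.3, -2.3]
opening: 0.586
```

```bash
python3 - <<'E'
from look import *
st(); b,a=car(0,.092); print(b); plan(b[0],b[1],.17,a+np.pi/2)
E
```

```text
t 9.6 tcp [0.4369 0.3044 0.1781] rpy [ 3.1383 -0.0105  1.0124] F [ 0.3  1.3 -2.3] op 51.6 q [-0.53  0.66 -0.27  1.91  0.29  0.59  0.02]
[0.60220213 0.14710669]
tgt [0.6022 0.1471 0.17   1.6633] row [-45.9, 223.5, 8.4] [0.0066, -0.009, -0.6509] rows 5
```

jog_arm(
  deltas=[
    [-46,222,8,0.007,-0.009,-0.651,45],
    [-46,222,8,0.007,-0.009,-0.651,45],
    [-46,222,8,0.007,-0.009,-0.651,45],
    [-46,222,8,0.007,-0.009,-0.651,45],
    [-46,222,8,0.007,-0.009,-0.651,45],
    [-46,222,8,0.007,-0.009,-0.651,45],
    [-46,222,8,0.007,-0.009,-0.651,45],
    [-46,222,8,0.007,-0.009,-0.651,45],
  ],
)

```text
clock: 10.4
tcp_pos: [0.5969, 0.1472, 0.1645]
ee_rot: [-3.131, 0.005, 1.666]
wrist_force: [0.2, 1.2, -1.5]
opening: 0.589
```

```bash
python3 - <<'E'
from look import *
b,a=car(0,.092)
p=wlook("w6","tin0",TIN,b,z=.145); st(); b,a=car(-.0016,.092); plan(b[0],b[1],.037,a+np.pi/2)
E
```

```text
skip [0.472 0.371 0.024] 0.97
skip [0.667 0.153 0.024] 0.89
t 10.5 tcp [0.5972 0.1474 0.1648] rpy [-3.1316  0.0056  1.667 ] F [-0.5 -0.5 -2.2] op 52.0 q [-0.04  0.81 -0.5   1.65  0.5   0.83  0.91]
tgt [0.6006 0.147  0.037  1.6633] row [-0.1, 4.7, 127.8] [-0.0099, 0.0056, 0.0036] rows 3
```

View pics/w6.png

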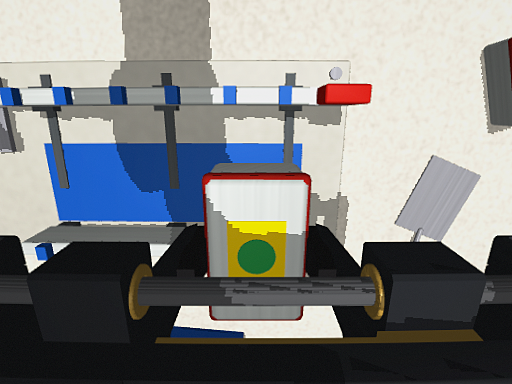

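jog_arm(
  deltas=[
    [0,4.5,40,-0.01,0.006,0.004,45],
    [0,4.5,80,-0.01,0.006,0.004,45],
    [0,4.5,110,-0.01,0.006,0.004,45],
    [0,4.5,120,-0.01,0.006,0.004,45],
    [0,4.5,120,-0.01,0.006,0.004,45],
    [0,4.5,120,-0.01,0.006,0.004,45],
  ],
)

```text
clock: 11.1
tcp_pos: [0.6026, 0.1464, 0.0461]
ee_rot: [3.139, -0.001, 1.661]
wrist_force: [0.7, -1.1, -1.5]
opening: 0.589
```

```bash
python3 - <<'E'
from look import *
st(); b,a=car(-.0016,.092); plan(b[0],b[1],.037,a+np.pi/2)
E
```

```text
t 11.1 tcp [0.6026 0.1464 0.0461] rpy [ 3.1386e+00 -8.0000e-04  1.6608e+00] F [ 0.7 -1.1 -1.5] op 51.9 q [-0.09  0.97 -0.4   1.7   0.61  0.6   0.81]
tgt [0.6006 0.147  0.037  1.6633] row [0.7, -2.0, 9.1] [0.0029, -0.0008, -0.0025] rows 1
```

jog_arm(
  deltas=[
    [0.5,-1.5,5,0.003,0,0,45],
    [0.5,-1.5,9,0.003,0,0,45],
    [0.5,-1.5,9,0.003,0,0,45],
    [0.5,-1.5,9,0.003,0,0,66],
    [0.5,-1.5,9,0.003,0,0,66],
    [0.5,-1.5,9,0.003,0,0,66],
  ],
)

```text
clock: 11.7
tcp_pos: [0.6003, 0.1457, 0.0358]
ee_rot: [-3.14, 0.0, 1.66]
wrist_force: [0.4, 0.7, -1.4]
opening: 0.753
```

jog_arm(
  deltas=[
    [0,0,-40,0,0,0,66],
    [0,0,-90,0,0,0,66],
    [0,0,-140,0,0,0,66],
    [0,0,-165,0,0,0,66],
    [0,0,-165,0,0,0,66],
    [0,0,-165,0,0,0,66],
  ],
)

```text
clock: 12.3
tcp_pos: [0.6005, 0.1454, 0.2007]
ee_rot: [-3.14, 0.001, 1.66]
wrist_force: [0.1, 0.3, -1.3]
opening: 0.75
```

```bash
python3 - <<'E'
from look import *
b,a=car(0,.092)
p=wlook("w7","tin0",TIN,b,z=.012); st(); print(b,a+np.pi); plan(.4643,.4054,.2,1.976)
E
```

```text
skip [0.469 0.387 0.024] 0.87
tin0 0.62 pose [0.6014 0.1454 0.0825] 1-iou 0.041 rect [233, 138, 279, 217]
t 12.45 tcp [0.5996 0.1451 0.1988] rpy [-3.1359e+00  1.2000e-03  1.6602e+00] F [ 0.2 -0.2 -0. ] op 66.3 q [-0.02  0.77 -0.53  1.62  0.47  0.89  0.93]
[0.60220213 0.14710669] 3.234092653589793
tgt [0.4643 0.4054 0.2    1.976 ] row [271.3, -111.5, -0.8] [-0.0058, 0.0003, -0.3158] rows 6
```

View pics/w7.png

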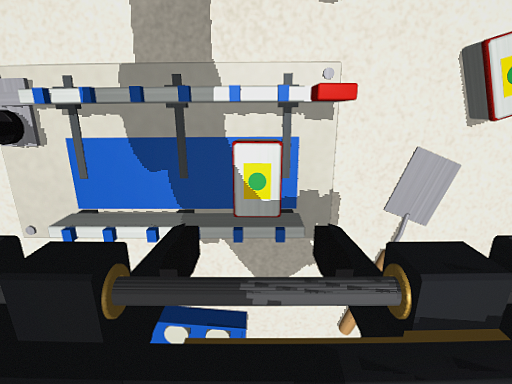

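jog_arm(
  deltas=[
    [271,-111,0,-0.006,0,-0.316,66],
    [271,-111,0,-0.006,0,-0.316,66],
    [271,-111,0,-0.006,0,-0.316,66],
    [271,-111,0,-0.006,0,-0.316,66],
    [271,-111,0,-0.006,0,-0.316,66],
    [271,-111,0,-0.006,0,-0.316,66],
    [271,-111,0,-0.006,0,-0.316,66],
    [271,-111,0,-0.006,0,-0.316,66],
  ],
)

```text
clock: 13.25
tcp_pos: [0.4645, 0.4063, 0.1995]
ee_rot: [3.14, 0.001, 1.979]
wrist_force: [0.2, 0.4, -0.3]
opening: 0.75
```

```bash
python3 - <<'E'
from look import *
p=wlook("w8","tin0",TIN,[.464,.405]); st(); plan(.4643,.4054,.022,1.976)
E
```

```text
tin0 0.93 pose [0.4661 0.4043 0.3987] 1-iou 0.027 rect [233, 134, 286, 206]
skip [0.607 0.149 0.024] 0.93
t 13.45 tcp [0.4671 0.4037 0.2002] rpy [3.1389e+00 2.1000e-03 1.9732e+00] F [-0.3 -0.5  0.2] op 66.1 q [-0.47  0.77 -0.58  1.62  0.51  0.9   0.73]
tgt [0.4643 0.4054 0.022  1.976 ] row [3.1, -2.4, 178.1] [0.0027, 0.0021, -0.0028] rows 4
```

jog_arm(
  deltas=[
    [1,-0.7,50,0,0,0.004,66],
    [1,-0.7,100,0,0,0.004,66],
    [1,-0.7,150,0,0,0.004,66],
    [1,-0.7,178,0,0,0.004,66],
    [1,-0.7,178,0,0,0.004,66],
    [1,-0.7,178,0,0,0.004,45],
    [1,-0.7,178,0,0,0.004,45],
    [1,-0.7,178,0,0,0.004,45],
  ],
  force=30,
)

```text
clock: 14.25
tcp_pos: [0.4668, 0.4073, 0.0249]
ee_rot: [3.135, -0.001, 1.971]
wrist_force: [-0.2, -0.4, 2.1]
opening: 0.584
```

```bash
python3 - <<'E'
from look import *
st()
E
```

```text
t 14.25 tcp [0.4668 0.4073 0.0249] rpy [ 3.1347e+00 -9.0000e-04  1.9712e+00] F [-0.2 -0.4  2.1] op 51.5 q [-0.56  1.01 -0.42  1.71  0.69  0.58  0.57]
```

jog_arm(
  deltas=[
    [0,0,0,0,0,0,45],
    [0,0,-30,0,0,0,45],
    [0,0,-70,0,0,0,45],
    [0,0,-110,0,0,0,45],
    [0,0,-150,0,0,0,45],
    [0,0,-150,0,0,0,45],
  ],
)

```text
clock: 14.85
tcp_pos: [0.4669, 0.4097, 0.1792]
ee_rot: [3.128, -0.005, 1.972]
wrist_force: [0.1, 0.8, -1.2]
opening: 0.589
```

```bash
python3 - <<'E'
from look import *
st(); b,a=car(0,0); print(b); plan(b[0],b[1],.17,a+np.pi/2)
E
```

```text
t 14.85 tcp [0.4669 0.4097 0.1792] rpy [ 3.1278 -0.0049  1.9718] F [ 0.1  0.8 -1.2] op 51.9 q [-0.49  0.8  -0.57  1.64  0.54  0.85  0.7 ]
[0.6107 0.0555]
tgt [0.6107 0.0555 0.17   1.6633] row [-382.2, -5.9, 7.2] [0.013, -0.007, 0.3085] rows 8
```

jog_arm(
  deltas=[
    [-382,-6,5,0.013,-0.007,0.308,45],
    [-382,-6,5,0.013,-0.007,0.308,45],
    [-382,-6,5,0.013,-0.007,0.308,45],
    [-382,-6,5,0.013,-0.007,0.308,45],
    [-382,-6,5,0.013,-0.007,0.308,45],
    [-382,-6,5,0.013,-0.007,0.308,45],
    [-382,-6,5,0.013,-0.007,0.308,45],
    [-382,-6,5,0.013,-0.007,0.308,45],
  ],
)

```text
clock: 15.65
tcp_pos: [0.6092, 0.0467, 0.167]
ee_rot: [-3.132, 0.011, 1.659]
wrist_force: [1.4, 1.0, -2.0]
opening: 0.586
```

```bash
python3 - <<'E'
from look import *
b,a=car(0,0)
p=wlook("w9","tin0",TIN,b,z=.145); st(); b,a=car(.0018,0.0); plan(b[0],b[1],.047,a+np.pi/2)
E
```

```text
skip [0.675 0.059 0.024] 0.84
skip [0.608 0.152 0.024] 0.68
t 16.0 tcp [0.6079 0.0546 0.168 ] rpy [-3.133   0.0067  1.6672] F [ 0.2  0.2 -1.2] op 51.7 q [ 0.12  0.8  -0.53  1.66  0.52  0.83  1.03]
tgt [0.6125 0.0557 0.047  1.6633] row [1.4, 5.7, 120.9] [-0.0086, 0.0068, 0.0038] rows 3
```

View pics/w9.png

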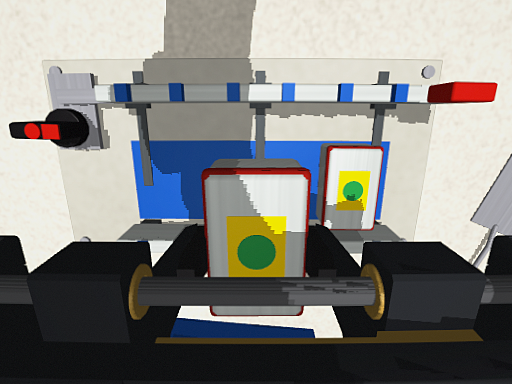

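jog_arm(
  deltas=[
    [1,4,40,-0.009,0.006,0.004,45],
    [1,4,80,-0.009,0.006,0.004,45],
    [1,4,110,-0.009,0.006,0.004,45],
    [1,4,120,-0.009,0.006,0.004,45],
    [1,4,120,-0.009,0.006,0.004,45],
    [1,4,120,-0.009,0.006,0.004,45],
    [1,4,120,-0.009,0.006,0.004,45],
  ],
)

```text
clock: 16.7
tcp_pos: [0.613, 0.0535, 0.0498]
ee_rot: [3.137, 0.001, 1.66]
wrist_force: [-0.5, -0.9, -2.1]
opening: 0.587
```

```bash
python3 - <<'E'
from look import *
st(); b,a=car(.0018,0.0005); plan(b[0],b[1],.0365,a+np.pi/2)
E
```

```text
t 16.7 tcp [0.613  0.0535 0.0498] rpy [3.1374e+00 1.5000e-03 1.6603e+00] F [-0.5 -0.9 -2.1] op 51.7 q [ 0.07  0.96 -0.42  1.71  0.64  0.6   0.93]
tgt [0.6124 0.0562 0.0365 1.6633] row [2.7, -0.3, 13.3] [0.0042, 0.0015, -0.003] rows 1
```

jog_arm(
  deltas=[
    [2.5,-0.5,7,0.004,0,-0.003,45],
    [2.5,-0.5,13,0.004,0,-0.003,45],
    [2.5,-0.5,13,0.004,0,-0.003,45],
    [2.5,-0.5,13,0.004,0,-0.003,45],
    [2.5,-0.5,13,0.004,0,-0.003,66],
    [2.5,-0.5,13,0.004,0,-0.003,66],
    [2.5,-0.5,13,0.004,0,-0.003,66],
  ],
)

```text
clock: 17.4
tcp_pos: [0.6109, 0.0551, 0.0348]
ee_rot: [-3.138, 0.002, 1.663]
wrist_force: [0.3, 0.3, -0.6]
opening: 0.748
```

jog_arm(
  deltas=[
    [0,0,-40,0,0,0,66],
    [0,0,-90,0,0,0,66],
    [0,0,-140,0,0,0,66],
    [0,0,-165,0,0,0,66],
    [0,0,-165,0,0,0,66],
    [0,0,-165,0,0,0,66],
  ],
)

```text
clock: 18.0
tcp_pos: [0.6112, 0.0552, 0.1998]
ee_rot: [-3.138, 0.003, 1.663]
wrist_force: [0.2, -0.0, 0.0]
opening: 0.747
```

```bash
python3 - <<'E'
from look import *
b,a=car(0,0)
p=wlook("w10","tin0",TIN,b,z=.012); st(); print(b,a+np.pi); 
v=np.load("car.npy"); b,a=car(-.053-v[3],.158); print(b); plan(b[0],b[1],.18,a)
for m in finder.masks_of(p,"rail_lug"): print(m["score"],m["rect"])
E
```

```text
skip [0.608 0.152 0.024] 0.67
tin0 0.56 pose [0.6104 0.055  0.0856] 1-iou 0.033 rect [232, 136, 287, 216]
t 18.15 tcp [0.6103 0.055  0.1981] rpy [-3.1350e+00  2.6000e-03  1.6631e+00] F [-0.3 -0.4  0.1] op 65.7 q [ 0.14  0.77 -0.56  1.63  0.49  0.9   1.05]
[0.6107 0.0555] 3.234092653589793
[0.50619187 0.20448369]
tgt [0.5062 0.2045 0.18   0.0925] row [158.4, -89.8, 18.3] [-0.0031, 0.0072, 1.5706] rows 11
0.78 [65.1, 72.9, 466.5, 148.1]
0.51 [33.3, 60.2, 467.8, 239.0]
```

View pics/w10.png

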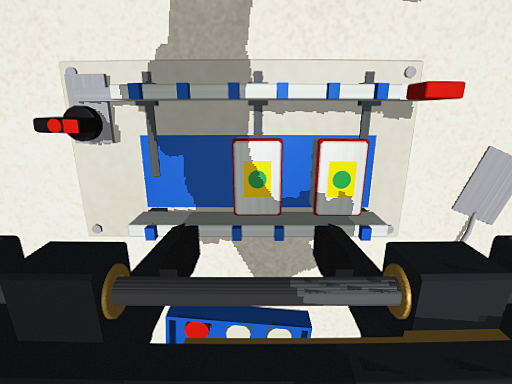

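```bash
python3 - <<'E'
from look import *
T0=toolT(robot.get_obs()); p=capture("wrist"); T=T0@p["tool_from_camera"]
hsv=cv2.cvtColor(p["frame"],cv2.COLOR_RGB2HSV); m=cv2.inRange(hsv,(0,150,80),(8,255,255))|cv2.inRange(hsv,(172,150,80),(180,255,255))
m[:,:400]=0; m[130:]=0
ys,xs=np.nonzero(m); print(xs.min(),xs.max(),ys.min(),ys.max())
r=cv2.minAreaRect(np.c_[xs,ys].astype(np.float32)); print(r)
print(onplane(p,[[437,90]],.1,T), onplane(p,cv2.boxPoints(r),.1,T).round(4))
E
```

```text
406 464 82 99
((435.0, 90.5), (17.0, 58.0), 90.0)
[[0.5078081 0.1967628 0.1      ]] [[0.5044 0.1691 0.1   ]
 [0.4992 0.218  0.1   ]
 [0.5124 0.2219 0.1   ]
 [0.5176 0.1722 0.1   ]]
```

jog_arm(
  deltas=[
    [158,-90,15,0,0,1.1,45],
    [158,-90,15,0,0,1.1,45],
    [158,-90,15,0,0,1.1,45],
    [158,-90,15,0,0,1.1,45],
    [158,-90,15,0,0,1.1,45],
    [158,-90,15,0,0,1.1,45],
    [158,-90,15,0,0,1.1,45],
    [158,-90,15,0,0,1.1,45],
  ],
)

```text
clock: 19.05
tcp_pos: [0.5067, 0.2047, 0.1842]
ee_rot: [3.141, 0.005, 0.559]
wrist_force: [0.4, -1.3, 0.1]
opening: 0.509
```

jog_arm(
  deltas=[
    [0,0,0,0,0,0.14,45],
    [0,0,0,0,0,0.28,45],
    [0,0,0,0,0,0.42,45],
    [0,0,0,0,0,0.47,45],
    [0,0,0,0,0,0.47,45],
    [0,0,0,0,0,0.47,45],
  ],
)

```text
clock: 19.65
tcp_pos: [0.5069, 0.2046, 0.1844]
ee_rot: [3.139, 0.004, 0.095]
wrist_force: [0.8, 0.3, 0.3]
opening: 0.51
```

```bash
python3 - <<'E'
from look import *
st()
v=np.load("car.npy"); b,a=car(-.053-v[3],.158); plan(b[0],b[1],.076,a)
T0=toolT(robot.get_obs()); p=capture("wrist"); T=T0@p["tool_from_camera"]
cv2.imwrite("pics/w11.png",p["frame"][:,:,::-1]); print(proj(p,[[b[0],b[1],.1]],T))
E
```

```text
t 19.65 tcp [0.5069 0.2046 0.1844] rpy [3.1391 0.0041 0.0947] F [0.8 0.3 0.3] op 45.0 q [-0.42  0.66 -0.07  1.86  0.08  0.63 -0.45]
tgt [0.5062 0.2045 0.076  0.0925] row [-0.3, -0.3, 108.4] [0.0025, 0.0041, 0.0022] rows 3
[[255.32687913 194.95993662]]
```

View pics/w11.png

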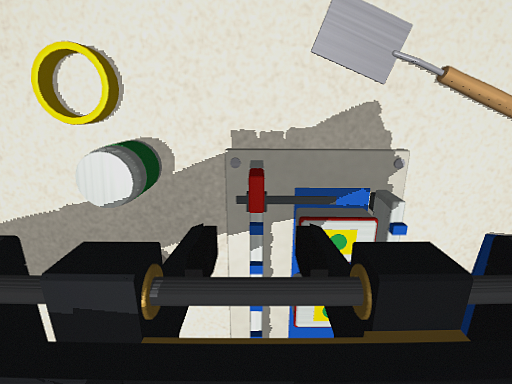

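jog_arm(
  deltas=[
    [0.5,0,45,0,0,0,45],
    [0.5,0,90,0,0,0,45],
    [0.5,0,108,0,0,0,45],
    [0.5,0,108,0,0,0,45],
    [0.5,0,108,0,0,0,8],
    [0.5,0,108,0,0,0,8],
    [0.5,0,108,0,0,0,8],
    [0.5,0,108,0,0,0,8],
  ],
  force=25,
)

```text
clock: 20.5
tcp_pos: [0.5078, 0.2046, 0.078]
ee_rot: [3.14, 0.002, 0.093]
wrist_force: [-1.7, 0.5, 2.1]
opening: 0.173
```

jog_arm(
  deltas=[
    [0,0,0,0,0,0,8],
    [0,0,0,0,0,0,8],
    [6,0,0,0,0,0,8],
    [12,0,0,0,0,0,8],
    [18,0,0,0,0,0,8],
    [24,0,0,0,0,0,8],
    [28,0,0,0,0,0,8],
    [30,0,0,0,0,0,8],
  ],
)

```text
clock: 21.3
tcp_pos: [0.538, 0.2074, 0.0779]
ee_rot: [3.14, 0.002, 0.093]
wrist_force: [-1.0, -0.2, 7.0]
opening: 0.154
```

```bash
python3 - <<'E'
from look import *
st()
b,a=car(-.053,.158); plan(b[0],b[1],.076,a)
E
```

```text
t 21.3 tcp [0.538  0.2074 0.0779] rpy [3.14e+00 1.70e-03 9.28e-02] F [-1.  -0.2  7. ] op 13.5 q [-0.41  0.86 -0.06  1.83  0.1   0.45 -0.45]
tgt [0.5433 0.2079 0.076  0.0925] row [5.4, -0.1, 1.9] [0.0016, 0.0017, 0.0003] rows 1
```

jog_arm(
  deltas=[
    [2,0,0,0,0,0,8],
    [4,0,0,0,0,0,8],
    [6,0,0,0,0,0,8],
    [8,0,0,0,0,0,8],
    [8,0,0,0,0,0,8],
  ],
)

```text
clock: 21.8
tcp_pos: [0.5438, 0.2079, 0.0779]
ee_rot: [3.139, 0.006, 0.093]
wrist_force: [-5.8, 0.2, 10.3]
opening: 0.161
```

```bash
python3 - <<'E'
from look import *
st()
b,a=car(-.053,.158); plan(b[0],b[1],.076,a)
E
```

```text
t 21.8 tcp [0.5438 0.2079 0.0779] rpy [3.1393 0.0055 0.0933] F [-5.8  0.2 10.3] op 14.2 q [-0.41  0.86 -0.06  1.81  0.1   0.47 -0.45]
tgt [0.5433 0.2079 0.076  0.0925] row [-0.5, -0.1, 1.9] [0.0023, 0.0055, 0.0008] rows 1
```

Contact building up; push a little further to confirm the stop.

jog_arm(
  deltas=[
    [2,0,1,0,0,0,8],
    [4,0,2,0,0,0,8],
    [4,0,2,0,0,0,8],
    [4,0,2,0,0,0,8],
  ],
)

```text
clock: 22.2
tcp_pos: [0.5438, 0.2079, 0.0776]
ee_rot: [3.138, 0.012, 0.094]
wrist_force: [-15.4, -2.5, 31.0]
opening: 0.163
```

```bash
python3 - <<'E'
from look import *
st()
p=capture("top"); f=p["frame"][:,:,::-1][90:220,150:340]; cv2.imwrite("pics/top4.png",cv2.resize(f,None,fx=4,fy=4,interpolation=cv2.INTER_CUBIC))
E
```

```text
t 22.2 tcp [0.5438 0.2079 0.0776] rpy [3.1381 0.0123 0.0941] F [-15.4  -2.5  31. ] op 14.3 q [-0.41  0.87 -0.06  1.81  0.1   0.49 -0.45]
```

View pics/top4.png

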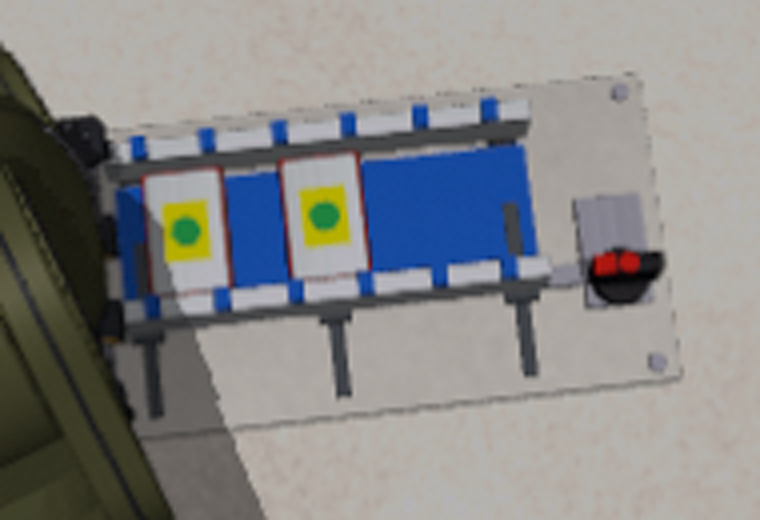

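jog_arm(
  deltas=[
    [-4,0,-2.5,0,0,0,8],
    [-5,0,-3,0,0,0,8],
    [-5,0,-3,0,0,0,8],
  ],
)

```text
clock: 22.55
tcp_pos: [0.5438, 0.2079, 0.0778]
ee_rot: [3.139, 0.004, 0.093]
wrist_force: [-2.2, 0.1, 3.6]
opening: 0.152
```

```bash
python3 - <<'E'
from look import *
st()
E
```

```text
t 22.55 tcp [0.5438 0.2079 0.0778] rpy [3.1395 0.004  0.0932] F [-2.2  0.1  3.6] op 13.4 q [-0.41  0.86 -0.06  1.81  0.1   0.47 -0.45]
```

jog_arm(
  deltas=[
    [0,0,0,0,0,0,40],
    [0,0,0,0,0,0,40],
    [0,0,0,0,0,0,40],
    [0,0,-45,0,0,0,40],
    [0,0,-90,0,0,0,40],
    [0,0,-110,0,0,0,40],
    [0,0,-110,0,0,0,40],
  ],
)

```text
clock: 23.25
tcp_pos: [0.5471, 0.2088, 0.1911]
ee_rot: [-3.141, -0.004, 0.092]
wrist_force: [-0.3, -0.1, -0.4]
opening: 0.452
```

```bash
python3 - <<'E'
from look import *
st()
plan(.5687,-.1402,.18,.073)
E
```

```text
t 23.25 tcp [0.5471 0.2088 0.1911] rpy [-3.1414 -0.0041  0.0924] F [-0.3 -0.1 -0.4] op 39.8 q [-0.4   0.69 -0.08  1.74  0.08  0.7  -0.43]
tgt [ 0.5687 -0.1402  0.18    0.073 ] row [-10.7, 349.5, 11.0] [-0.0002, -0.0041, 0.0194] rows 7
```

jog_arm(
  deltas=[
    [-11,349,11,0,-0.004,0.019,50],
    [-11,349,11,0,-0.004,0.019,50],
    [-11,349,11,0,-0.004,0.019,50],
    [-11,349,11,0,-0.004,0.019,50],
    [-11,349,11,0,-0.004,0.019,50],
    [-11,349,11,0,-0.004,0.019,50],
    [-11,349,11,0,-0.004,0.019,50],
    [-11,349,11,0,-0.004,0.019,50],
  ],
)

```text
clock: 24.05
tcp_pos: [0.5641, -0.1515, 0.1759]
ee_rot: [3.133, 0.01, 0.06]
wrist_force: [-1.1, 0.1, 0.6]
opening: 0.569
```

```bash
python3 - <<'E'
from look import *
T0=toolT(robot.get_obs()); p=capture("wrist"); p["T"]=T0@p["tool_from_camera"]; cv2.imwrite("pics/w12.png",p["frame"][:,:,::-1])
b,a=car(-.06,-.19); print(proj(p,[[b[0],b[1],.082]]))
v=np.load("car.npy").copy()
hsv=cv2.cvtColor(p["frame"],cv2.COLOR_RGB2HSV); m=cv2.inRange(hsv,(100,120,40),(125,255,255))
n,l,s,c=cv2.connectedComponentsWithStats(m); B=[c[i] for i in range(1,n) if 20<s[i,4]<400]
v[3]=0
for x in (.053,-.053):
  for y in (-.1145,-.0695,-.0225,.0225,.0695,.1145):
    a=proj(p,place(v[:3],[[x,y,.0735]]))[0]; d=[np.hypot(*(a-b)) for b in B]; j=int(np.argmin(d))
    print(x,y,a.round(1),(B[j]-a).round(1))
st(); plan(.5687,-.1402,.055,.073)
E
```

```text
[[262.56430415 178.28838926]]
0.053 -0.1145 [395.   84.6] [ 0.1 -1.1]
0.053 -0.0695 [400.6  24.8] [ 0.5 -1.2]
0.053 -0.0225 [406.4 -43.8] [-5.4 67.4]
0.053 0.0225 [ 411.9 -115.5] [-10.9 139.1]
0.053 0.0695 [ 417.1 -195.5] [-16.1 219.2]
0.053 0.1145 [ 420.8 -274.7] [-19.7 298.3]
-0.053 -0.1145 [268.5  88.3] [126.6  -4.8]
-0.053 -0.0695 [267.3  28.7] [133.8  -5.1]
-0.053 -0.0225 [265.9 -39.9] [135.1  63.5]
-0.053 0.0225 [ 264.4 -111.7] [136.7 135.3]
-0.053 0.0695 [ 262.6 -192.4] [138.5 216. ]
-0.053 0.1145 [ 260.6 -273. ] [140.4 296.7]
t 24.1 tcp [ 0.5646 -0.146   0.176 ] rpy [3.1371 0.0095 0.0653] F [0.5 0.6 0.7] op 50.1 q [ 0.25  0.72 -0.14  1.75  0.15  0.69  0.09]
tgt [ 0.5687 -0.1402  0.055   0.073 ] row [5.6, -6.1, 120.9] [0.0044, 0.0095, -0.0076] rows 3
```

View pics/w12.png

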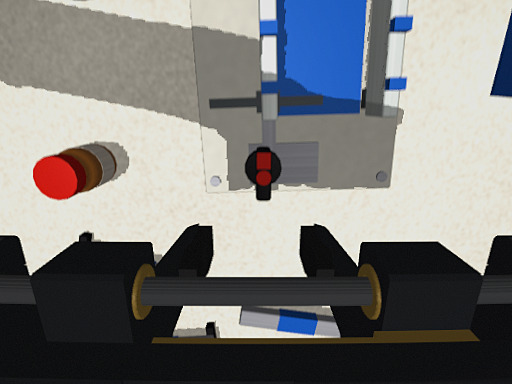

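jog_arm(
  deltas=[
    [1,-1,40,0,0,0,50],
    [1,-1,70,0,0,0,50],
    [1,-1,80,0,0,0,50],
    [1,-1,80,0,0,0,50],
  ],
)

```text
clock: 24.5
tcp_pos: [0.5653, -0.1379, 0.0959]
ee_rot: [3.141, 0.011, 0.076]
wrist_force: [-0.3, -0.9, 0.2]
opening: 0.565
```

```bash
python3 - <<'E'
from look import *
st(); plan(.5687,-.1402,.055,.073)
E
```

```text
t 24.5 tcp [ 0.5653 -0.1379  0.0959] rpy [3.1411 0.0107 0.0759] F [-0.3 -0.9  0.2] op 49.8 q [ 0.23  0.84 -0.12  1.8   0.18  0.52  0.07]
tgt [ 0.5687 -0.1402  0.055   0.073 ] row [3.7, 2.5, 40.9] [0.0005, 0.0107, 0.0029] rows 1
```

jog_arm(
  deltas=[
    [3.5,2,25,0,0.01,0,50],
    [3.5,2,41,0,0.01,0,50],
    [3.5,2,41,0,0.01,0,8],
    [3.5,2,41,0,0.01,0,8],
    [3.5,2,41,0,0.01,0,8],
    [3.5,2,41,0,0.01,0,8],
    [3.5,2,41,0,0.01,0,8],
    [3.5,2,41,0,0.01,0,8],
  ],
  force=25,
)

```text
clock: 25.3
tcp_pos: [0.5691, -0.1416, 0.0574]
ee_rot: [3.139, -0.002, 0.073]
wrist_force: [-2.6, 0.2, 6.0]
opening: 0.158
```

```bash
python3 - <<'E'
from look import *
st()
E
```

```text
t 25.3 tcp [ 0.5691 -0.1416  0.0574] rpy [ 3.1392e+00 -1.9000e-03  7.3500e-02] F [-2.6  0.2  6. ] op 13.9 q [ 0.22  0.9  -0.1   1.81  0.19  0.44  0.06]
```

Rotate clockwise (tool +z) by about 1.33.

jog_arm(
  deltas=[
    [0,0,0,0,0,0.12,8],
    [0,0,0,0,0,0.24,8],
    [0,0,0,0,0,0.36,8],
    [0,0,0,0,0,0.48,8],
    [0,0,0,0,0,0.6,8],
    [0,0,0,0,0,0.72,8],
    [0,0,0,0,0,0.72,8],
  ],
)

```text
clock: 26.0
tcp_pos: [0.567, -0.141, 0.0574]
ee_rot: [3.139, 0.001, -0.649]
wrist_force: [-6.8, 1.7, 9.4]
opening: 0.156
```

jog_arm(
  deltas=[
    [0,0,0,0,0,0.12,8],
    [0,0,0,0,0,0.24,8],
    [0,0,0,0,0,0.36,8],
    [0,0,0,0,0,0.48,8],
    [0,0,0,0,0,0.58,8],
    [0,0,0,0,0,0.62,8],
    [0,0,0,0,0,0.62,8],
    [0,0,0,0,0,0.62,8],
  ],
)

```text
clock: 26.8
tcp_pos: [0.5659, -0.1395, 0.0574]
ee_rot: [3.138, 0.003, -1.265]
wrist_force: [-7.7, 3.7, 13.6]
opening: 0.156
```

```bash
python3 - <<'E'
from look import *
st()
E
```

```text
t 26.8 tcp [ 0.5659 -0.1395  0.0574] rpy [ 3.1382  0.0032 -1.2653] F [-7.7  3.7 13.6] op 13.8 q [ 0.05  0.91  0.19  1.83 -0.36  0.44 -0.76]
```

jog_arm(
  deltas=[
    [0,0,0,0,0,0,45],
    [0,0,0,0,0,0,45],
    [0,0,0,0,0,0,45],
    [0,0,-45,0,0,0,50],
    [0,0,-90,0,0,0,50],
    [0,0,-120,0,0,0,50],
    [0,0,-120,0,0,0,50],
  ],
)

```text
clock: 27.5
tcp_pos: [0.5725, -0.1425, 0.1808]
ee_rot: [-3.131, -0.008, -1.266]
wrist_force: [0.4, 0.7, -0.4]
opening: 0.57
```

```bash
python3 - <<'E'
from look import *
st(); plan(.5959,-.3388,.18,-1.656)
E
```

```text
t 27.5 tcp [ 0.5725 -0.1425  0.1808] rpy [-3.1313 -0.0078 -1.2663] F [ 0.4  0.7 -0.4] op 50.2 q [-0.    0.73  0.29  1.76 -0.31  0.68 -0.81]
tgt [ 0.5959 -0.3388  0.18   -1.656 ] row [194.3, 36.6, 2.0] [-0.0117, -0.0057, 0.3898] rows 4
```

jog_arm(
  deltas=[
    [194,37,2,-0.012,-0.006,0.39,50],
    [194,37,2,-0.012,-0.006,0.39,50],
    [194,37,2,-0.012,-0.006,0.39,50],
    [194,37,2,-0.012,-0.006,0.39,50],
    [194,37,2,-0.012,-0.006,0.39,50],
    [194,37,2,-0.012,-0.006,0.39,50],
  ],
)

```text
clock: 28.1
tcp_pos: [0.5912, -0.3386, 0.1734]
ee_rot: [3.13, 0.002, -1.659]
wrist_force: [0.2, 1.2, -0.2]
opening: 0.567
```

```bash
python3 - <<'E'
from look import *
p=wlook("w13","bar0",BAR,[.596,-.339]); st()
q=capture("top"); cv2.imwrite("pics/top5.png",q["frame"][:,:,::-1])
E
```

```text
bar0 0.9 pose [ 0.6275 -0.3501  3.0547] 1-iou 0.044 rect [245, 66, 291, 211]
skip [ 0.458 -0.398  0.024] 0.82
skip [ 0.443 -0.296  0.024] 0.78
t 28.3 tcp [ 0.5928 -0.335   0.1744] rpy [ 3.1314  0.0039 -1.6534] F [-0.9  0.1  0.6] op 50.1 q [ 0.26  0.88  0.39  1.44 -0.38  0.91 -0.9 ]
```

View pics/w13.png

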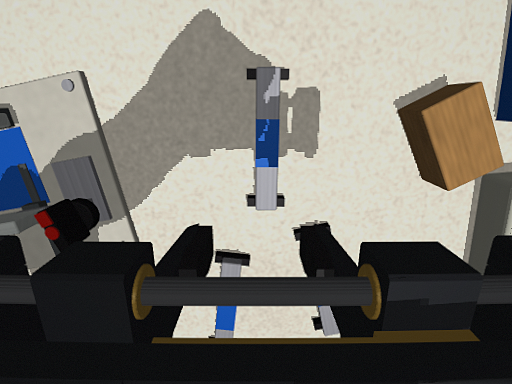

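View pics/top5.png

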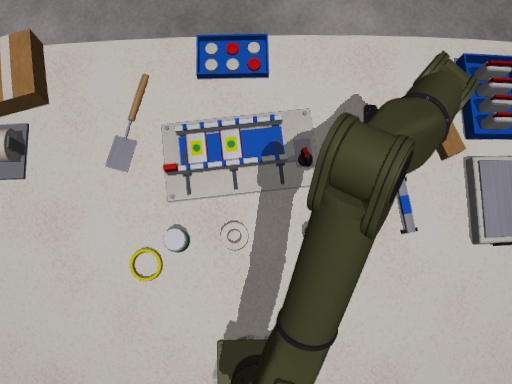

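```bash
python3 - <<'E'
from look import *
plan(.6275,-.3501,.08,-1.658)
E
```

```text
tgt [ 0.6275 -0.3501  0.08   -1.658 ] row [12.2, -36.7, 94.3] [0.0099, 0.0034, 0.0045] rows 3
```

jog_arm(
  deltas=[
    [12,-36,30,0.009,0.003,0.004,50],
    [12,-36,60,0.009,0.003,0.004,50],
    [12,-36,94,0.009,0.003,0.004,50],
    [12,-36,94,0.009,0.003,0.004,50],
    [12,-36,94,0.009,0.003,0.004,50],
  ],
)

```text
clock: 28.85
tcp_pos: [0.6265, -0.3514, 0.0809]
ee_rot: [3.14, -0.001, -1.659]
wrist_force: [0.5, -0.3, 0.2]
opening: 0.568
```

```bash
python3 - <<'E'
from look import *
p=wlook("w14","bar0",BAR,[.6275,-.3501]); st();plan(.6275,-.3501,.008,-1.658)
E
```

```text
bar0 0.96 pose [ 0.6282 -0.3502 -0.0917] 1-iou 0.105 rect [222, 105, 279, 276]
skip [ 0.508 -0.302  0.024] 0.79
skip [ 0.516 -0.392  0.024] 0.74
t 29.05 tcp [ 0.6275 -0.3529  0.0831] rpy [-3.1388e+00 -2.9000e-03 -1.6597e+00] F [ 0.2 -0.   0.5] op 49.8 q [ 0.29  1.03  0.35  1.37 -0.42  0.81 -0.89]
tgt [ 0.6275 -0.3501  0.008  -1.658 ] row [-3.0, 0.4, 75.1] [-0.0028, -0.0029, -0.0017] rows 2
```

View pics/w14.png

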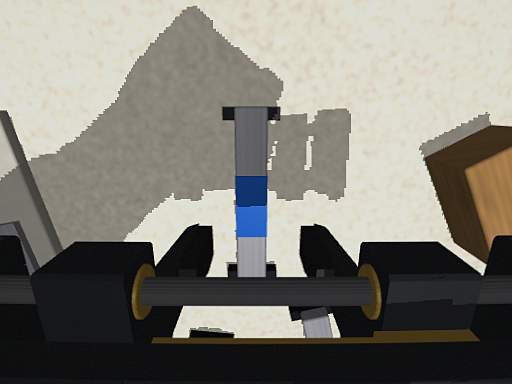

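jog_arm(
  deltas=[
    [-2.5,0,40,0,0,0,50],
    [-2.5,0,73,0,0,0,50],
    [-2.5,0,73,0,0,0,50],
    [-2.5,0,73,0,0,0,50],
    [-2.5,0,73,0,0,0,18],
    [-2.5,0,73,0,0,0,18],
    [-2.5,0,73,0,0,0,18],
    [-2.5,0,73,0,0,0,18],
  ],
  force=35,
)

```text
clock: 29.85
tcp_pos: [0.6272, -0.3499, 0.009]
ee_rot: [-3.141, -0.001, -1.66]
wrist_force: [-0.3, 0.6, 4.8]
opening: 0.269
```

```bash
python3 - <<'E'
from look import *
st()
E
```

```text
t 29.85 tcp [ 0.6272 -0.3499  0.009 ] rpy [-3.1405e+00 -1.4000e-03 -1.6598e+00] F [-0.3  0.6  4.8] op 23.7 q [ 0.3   1.12  0.32  1.38 -0.45  0.7  -0.87]
```

jog_arm(
  deltas=[
    [0,0,0,0,0,0,18],
    [0,0,-40,0,0,0,18],
    [0,0,-90,0,0,0,18],
    [0,0,-140,0,0,0,18],
    [0,0,-180,0,0,0,18],
    [0,0,-180,0,0,0,18],
  ],
)

```text
clock: 30.45
tcp_pos: [0.6296, -0.3525, 0.1948]
ee_rot: [-3.131, -0.007, -1.66]
wrist_force: [0.1, -0.1, -1.5]
opening: 0.269
```

```bash
python3 - <<'E'
from look import *
st(); b,a=car(0,.092); plan(b[0],b[1],.18,a-np.pi/2)
E
```

```text
t 30.45 tcp [ 0.6296 -0.3525  0.1948] rpy [-3.1311 -0.0074 -1.66  ] F [ 0.1 -0.1 -1.5] op 23.7 q [ 0.26  0.9   0.41  1.31 -0.38  1.   -0.93]
tgt [ 0.6022  0.1471  0.18   -1.4783] row [-495.2, 71.9, 10.4] [-0.0098, -0.0083, -0.1817] rows 11
```

jog_arm(
  deltas=[
    [-330,48,5,-0.01,-0.008,-0.18,18],
    [-330,48,5,-0.01,-0.008,-0.18,18],
    [-330,48,5,-0.01,-0.008,-0.18,18],
    [-330,48,5,-0.01,-0.008,-0.18,18],
    [-330,48,5,-0.01,-0.008,-0.18,18],
    [-330,48,5,-0.01,-0.008,-0.18,18],
    [-330,48,5,-0.01,-0.008,-0.18,18],
    [-330,48,5,-0.01,-0.008,-0.18,18],
  ],
)

```text
clock: 31.25
tcp_pos: [0.6069, -0.0078, 0.1804]
ee_rot: [3.128, 0.014, -1.47]
wrist_force: [0.4, 0.5, -2.7]
opening: 0.263
```

```bash
python3 - <<'E'
from look import *
st(); b,a=car(0,.092); plan(b[0],b[1],.16,a-np.pi/2)
E
```

```text
t 31.25 tcp [ 0.6069 -0.0078  0.1804] rpy [ 3.1282  0.0139 -1.4696] F [ 0.4  0.5 -2.7] op 23.2 q [-0.26  0.78  0.38  1.68 -0.4   0.78 -1.16]
tgt [ 0.6022  0.1471  0.16   -1.4783] row [-154.3, -11.3, 22.4] [0.0134, 0.0139, 0.0088] rows 4
```

jog_arm(
  deltas=[
    [-154,-11,15,0.013,0.01,0.009,18],
    [-154,-11,15,0.013,0.01,0.009,18],
    [-154,-11,15,0.013,0.01,0.009,18],
    [-154,-11,15,0.013,0.01,0.009,18],
    [-154,-11,15,0.013,0.01,0.009,18],
    [-154,-11,15,0.013,0.01,0.009,18],
  ],
)

```text
clock: 31.85
tcp_pos: [0.6049, 0.1353, 0.168]
ee_rot: [-3.139, -0.005, -1.491]
wrist_force: [0.8, -0.2, -2.3]
opening: 0.269
```

```bash
python3 - <<'E'
from look import *
b,a=car(0,.092)
p=wlook("w15","bar0",BAR,b,z=.155); st(); b,a=car(-.0006,.092); plan(b[0],b[1],.1,a-np.pi/2)
E
```

```text
bar0 0.9 pose [0.6059 0.1339 0.0779] 1-iou 0.195 rect [210, 105, 298, 337]
t 32.0 tcp [0.6053 0.135  0.1686] rpy [-3.1385 -0.0036 -1.4928] F [ 0.2  0.5 -1.9] op 23.5 q [-0.52  0.81  0.42  1.67 -0.44  0.76 -1.39]
tgt [ 0.6016  0.1471  0.1    -1.4783] row [-12.5, 3.0, 68.5] [-0.0031, -0.0037, -0.0145] rows 2
```

View pics/w15.png

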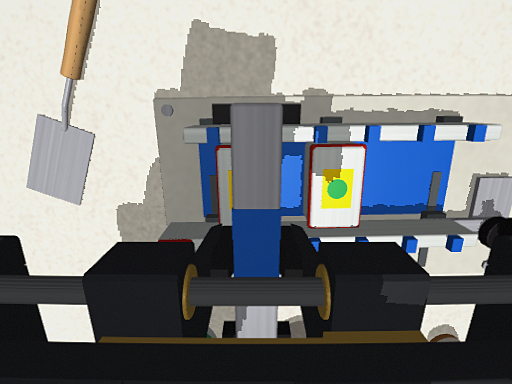

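jog_arm(
  deltas=[
    [-12,3,30,-0.003,-0.003,-0.014,18],
    [-12,3,60,-0.003,-0.003,-0.014,18],
    [-12,3,68,-0.003,-0.003,-0.014,18],
    [-12,3,68,-0.003,-0.003,-0.014,18],
    [-12,3,68,-0.003,-0.003,-0.014,18],
  ],
)

```text
clock: 32.5
tcp_pos: [0.6024, 0.1483, 0.1015]
ee_rot: [-3.14, 0.0, -1.477]
wrist_force: [0.4, -0.4, -0.8]
opening: 0.267
```

```bash
python3 - <<'E'
from look import *
T0=toolT(robot.get_obs()); p=capture("wrist"); p["T"]=T0@p["tool_from_camera"]; cv2.imwrite("pics/w16.png",cv2.resize(p["frame"][:,:,::-1],None,fx=1.5,fy=1.5))
st(); b,a=car(-.0006,.092); plan(b[0],b[1],.066,a-np.pi/2)
E
```

```text
t 32.55 tcp [0.6026 0.1486 0.1019] rpy [-3.1388e+00  4.0000e-04 -1.4762e+00] F [ 0.5 -0.4 -0.8] op 23.6 q [-0.51  0.9   0.36  1.71 -0.48  0.63 -1.35]
tgt [ 0.6016  0.1471  0.066  -1.4783] row [1.4, 1.2, 35.9] [-0.0028, 0.0004, 0.0021] rows 1
```

View pics/w16.png

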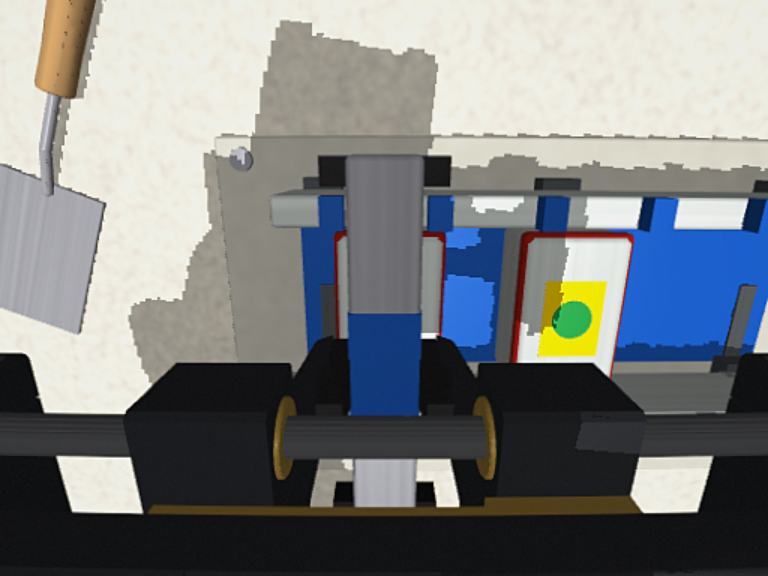

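jog_arm(
  deltas=[
    [1,1,15,-0.002,0,0.002,18],
    [1,1,28,-0.002,0,0.002,18],
    [1,1,36,-0.002,0,0.002,18],
    [1,1,36,-0.002,0,0.002,18],
    [1,1,36,-0.002,0,0.002,18],
  ],
)

```text
clock: 33.05
tcp_pos: [0.6, 0.1482, 0.0642]
ee_rot: [3.139, 0.001, -1.477]
wrist_force: [-0.7, -0.1, 3.0]
opening: 0.268
```

```bash
python3 - <<'E'
from look import *
st(); b,a=car(-.0006,.092); plan(b[0],b[1],.065,a-np.pi/2)
E
```

```text
t 33.05 tcp [0.6    0.1482 0.0642] rpy [ 3.1388e+00  9.0000e-04 -1.4771e+00] F [-0.7 -0.1  3. ] op 23.6 q [-0.49  0.95  0.32  1.72 -0.51  0.56 -1.34]
tgt [ 0.6016  0.1471  0.065  -1.4783] row [1.3, -1.5, -0.8] [0.0028, 0.0009, 0.0012] rows 1
```

jog_arm(
  deltas=[
    [1,-1,0,0,0,0,18],
    [1,-1,0,0,0,0,45],
    [1,-1,0,0,0,0,45],
    [1,-1,0,0,0,0,45],
    [1,-1,-45,0,0,0,45],
    [1,-1,-90,0,0,0,45],
    [1,-1,-120,0,0,0,45],
    [1,-1,-120,0,0,0,45],
  ],
)

```text
clock: 33.85
tcp_pos: [0.605, 0.1473, 0.1889]
ee_rot: [-3.134, 0.001, -1.477]
wrist_force: [0.5, -0.4, 0.0]
opening: 0.51
```

```bash
python3 - <<'E'
from look import *
b,a=car(0,.092); print(b,a)
p=wlook("w17","bar0",BAR,b,z=.056); st(); plan(.4147,-.2818,.18,-.193-np.pi/2)
E
```

```text
[0.60220213 0.14710669] 0.0925
bar0 0.79 pose [0.6008 0.1469 0.0946] 1-iou 0.037 rect [231, 103, 279, 264]
skip [0.565 0.046 0.024] 0.24
skip [0.604 0.053 0.024] 0.16
t 34.15 tcp [0.6007 0.1473 0.1828] rpy [ 3.1367e+00  4.0000e-04 -1.4770e+00] F [ 0.3 -0.1  0.4] op 45.2 q [-0.55  0.79  0.43  1.66 -0.43  0.8  -1.4 ]
tgt [ 0.4147 -0.2818  0.18   -1.7638] row [409.8, 225.4, 3.7] [0.0049, -0.0003, 0.2868] rows 10
```

View pics/w17.png

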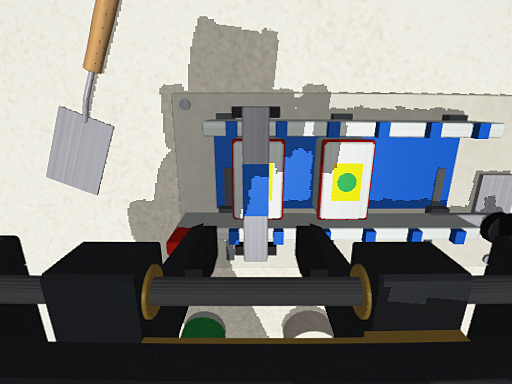

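jog_arm(
  deltas=[
    [273,150,0,0.005,0,0.287,50],
    [273,150,0,0.005,0,0.287,50],
    [273,150,0,0.005,0,0.287,50],
    [273,150,0,0.005,0,0.287,50],
    [273,150,0,0.005,0,0.287,50],
    [273,150,0,0.005,0,0.287,50],
    [273,150,0,0.005,0,0.287,50],
    [273,150,0,0.005,0,0.287,50],
  ],
)

```text
clock: 34.95
tcp_pos: [0.4766, -0.1407, 0.1841]
ee_rot: [-3.14, 0.0, -1.769]
wrist_force: [0.5, 0.5, 0.2]
opening: 0.567
```

```bash
python3 - <<'E'
from look import *
p=wlook("w18","bar0",BAR,[.4147,-.2818]);st(); plan(.4147,-.2818,.18,-.193-np.pi/2)
E
```

```text
bar0 0.9 pose [ 0.4166 -0.2818  2.9353] 1-iou 0.222 rect [358, 139, 413, 256]
skip [ 0.456 -0.392  0.024] 0.87
t 35.2 tcp [ 0.4788 -0.1362  0.184 ] rpy [-3.1392e+00  1.8000e-03 -1.7600e+00] F [0.5 0.3 1.1] op 50.0 q [-0.06  0.65  0.4   2.02 -0.47  0.56 -1.09]
tgt [ 0.4147 -0.2818  0.18   -1.7638] row [155.1, 35.6, 3.7] [-0.0024, 0.0018, 0.0038] rows 4
```

jog_arm(
  deltas=[
    [155,35,40,0,0,0.004,50],
    [155,35,40,0,0,0.004,50],
    [155,35,40,0,0,0.004,50],
    [155,35,40,0,0,0.004,50],
    [155,35,40,0,0,0.004,50],
    [155,35,40,0,0,0.004,50],
  ],
)

```text
clock: 35.8
tcp_pos: [0.4151, -0.282, 0.144]
ee_rot: [-3.139, 0.002, -1.765]
wrist_force: [0.2, 0.6, 0.6]
opening: 0.566
```

```bash
python3 - <<'E'
from look import *
p=wlook("w19","bar0",BAR,[.4147,-.2818]);st(); plan(.4147,-.2818,.009,-.193-np.pi/2)
E
```

```text
skip [ 0.453 -0.4    0.024] 0.75
t 35.95 tcp [ 0.4154 -0.2816  0.1443] rpy [-3.1383e+00  2.0000e-03 -1.7637e+00] F [ 0.3 -1.  -0.3] op 49.7 q [ 0.33  0.71  0.3   2.04 -0.46  0.46 -0.8 ]
tgt [ 0.4147 -0.2818  0.009  -1.7638] row [0.6, 1.1, 135.3] [-0.0033, 0.002, 0.0001] rows 3
```

View pics/w19.png

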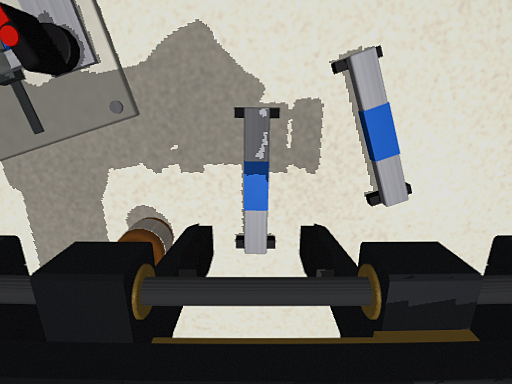

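```bash
python3 - <<'E'
from look import *
T0=toolT(robot.get_obs()); p=capture("wrist"); T=T0@p["tool_from_camera"]
hsv=cv2.cvtColor(p["frame"],cv2.COLOR_RGB2HSV); m=cv2.inRange(hsv,(100,120,40),(125,255,255))
n,l,s,c=cv2.connectedComponentsWithStats(m)
for i in range(1,n):
    if s[i,4]>200: print(c[i],onplane(p,[c[i]],.026,T)[0].round(4))
E
```

```text
[378.95267363 132.23847572] [ 0.4451 -0.4053  0.026 ]
[255.62627986 185.48890785] [ 0.4165 -0.282   0.026 ]
```

jog_arm(
  deltas=[
    [0.5,0,45,-0.003,0.002,0,50],
    [0.5,0,90,-0.003,0.002,0,50],
    [0.5,0,125,-0.003,0.002,0,50],
    [0.5,0,135,-0.003,0.002,0,50],
    [0.5,0,135,-0.003,0.002,0,50],
    [0.5,0,135,-0.003,0.002,0,18],
    [0.5,0,135,-0.003,0.002,0,18],
    [0.5,0,135,-0.003,0.002,0,18],
  ],
  force=35,
)

```text
clock: 36.8
tcp_pos: [0.4151, -0.2843, 0.0106]
ee_rot: [-3.14, -0.002, -1.767]
wrist_force: [-0.3, 1.9, 2.0]
opening: 0.322
```

jog_arm(
  deltas=[
    [0,0,0,0,0,0,18],
    [0,0,0,0,0,0,18],
  ],
)

```text
clock: 37.0
tcp_pos: [0.415, -0.2838, 0.0104]
ee_rot: [-3.14, -0.001, -1.767]
wrist_force: [0.7, 2.3, 8.3]
opening: 0.271
```

jog_arm(
  deltas=[
    [0,0,-40,0,0,0,18],
    [0,0,-90,0,0,0,18],
    [0,0,-140,0,0,0,18],
    [0,0,-180,0,0,0,18],
    [0,0,-180,0,0,0,18],
  ],
)

```text
clock: 37.5
tcp_pos: [0.4165, -0.2863, 0.1942]
ee_rot: [-3.132, -0.005, -1.769]
wrist_force: [0.5, -0.8, -0.4]
opening: 0.267
```

```bash
python3 - <<'E'
from look import *
st(); b,a=car(0,0); plan(b[0],b[1],.18,a-np.pi/2)
E
```

```text
t 37.5 tcp [ 0.4165 -0.2863  0.1942] rpy [-3.1322 -0.0053 -1.7685] F [ 0.5 -0.8 -0.4] op 23.6 q [ 0.27  0.63  0.39  2.   -0.43  0.58 -0.82]
tgt [ 0.6107  0.0555  0.18   -1.4783] row [-373.3, -123.2, 13.3] [-0.0085, -0.0066, -0.2902] rows 8
```

jog_arm(
  deltas=[
    [-373,-123,13,-0.008,-0.006,-0.29,18],
    [-373,-123,13,-0.008,-0.006,-0.29,18],
    [-373,-123,13,-0.008,-0.006,-0.29,18],
    [-373,-123,13,-0.008,-0.006,-0.29,18],
    [-373,-123,13,-0.008,-0.006,-0.29,18],
    [-373,-123,13,-0.008,-0.006,-0.29,18],
    [-373,-123,13,-0.008,-0.006,-0.29,18],
    [-373,-123,13,-0.008,-0.006,-0.29,18],
  ],
)

```text
clock: 38.3
tcp_pos: [0.6081, 0.0609, 0.1744]
ee_rot: [3.133, 0.007, -1.476]
wrist_force: [0.2, -0.4, -1.9]
opening: 0.268
```

jog_arm(
  deltas=[
    [0,0,0,0,0,0,18],
    [0,0,0,0,0,0,18],
    [0,0,0,0,0,0,18],
  ],
)

```text
clock: 38.6
tcp_pos: [0.6068, 0.0556, 0.1751]
ee_rot: [3.132, 0.005, -1.48]
wrist_force: [0.0, 0.0, -2.2]
opening: 0.271
```

```bash
python3 - <<'E'
from look import *
b,a=car(0,0)
p=wlook("w20","bar0",BAR,b,z=.165); st(); b,a=car(-.001,0); plan(b[0],b[1],.1,a-np.pi/2)
E
```

```text
bar0 0.67 pose [0.6068 0.0546 3.2281] 1-iou 0.217 rect [214, 103, 300, 338]
skip [0.603 0.17  0.024] 0.66
t 38.7 tcp [0.6072 0.0553 0.1757] rpy [ 3.1329  0.0051 -1.4812] F [-0.6  0.1 -1.6] op 23.5 q [-0.39  0.79  0.41  1.68 -0.43  0.77 -1.25]
tgt [ 0.6097  0.0554  0.1    -1.4783] row [0.6, -3.2, 75.6] [0.0087, 0.0052, -0.0029] rows 2
```

View pics/w20.png

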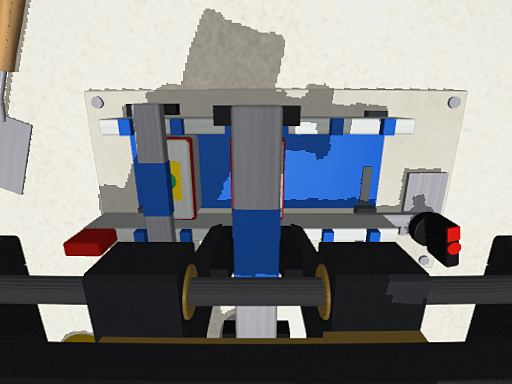

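jog_arm(
  deltas=[
    [0.5,-2.5,35,0.008,0.005,-0.003,18],
    [0.5,-2.5,65,0.008,0.005,-0.003,18],
    [0.5,-2.5,75,0.008,0.005,-0.003,18],
    [0.5,-2.5,75,0.008,0.005,-0.003,18],
    [0.5,-2.5,75,0.008,0.005,-0.003,18],
  ],
)

```text
clock: 39.2
tcp_pos: [0.6107, 0.0568, 0.1018]
ee_rot: [-3.139, 0.001, -1.476]
wrist_force: [0.5, 0.2, -1.3]
opening: 0.266
```

```bash
python3 - <<'E'
from look import *
T0=toolT(robot.get_obs()); p=capture("wrist"); cv2.imwrite("pics/w21.png",p["frame"][:,:,::-1])
st(); b,a=car(-.001,0); plan(b[0],b[1],.0665,a-np.pi/2)
E
```

```text
t 39.25 tcp [0.611  0.057  0.1022] rpy [-3.1385e+00  7.0000e-04 -1.4759e+00] F [ 0.2  0.1 -1. ] op 23.4 q [-0.36  0.89  0.35  1.73 -0.48  0.61 -1.21]
tgt [ 0.6097  0.0554  0.0665 -1.4783] row [1.5, 1.6, 35.7] [-0.0031, 0.0007, 0.0024] rows 1
```

View pics/w21.png

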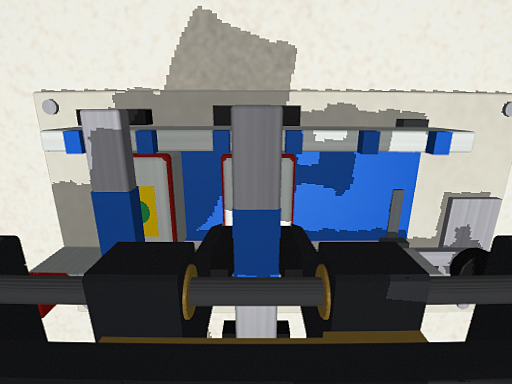

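jog_arm(
  deltas=[
    [1,1,15,-0.002,0,0.002,18],
    [1,1,27,-0.002,0,0.002,18],
    [1,1,35,-0.002,0,0.002,18],
    [1,1,35,-0.002,0,0.002,18],
    [1,1,35,-0.002,0,0.002,18],
  ],
)

```text
clock: 39.75
tcp_pos: [0.6088, 0.0567, 0.0657]
ee_rot: [3.14, 0.001, -1.477]
wrist_force: [-1.6, -0.2, 4.0]
opening: 0.268
```

```bash
python3 - <<'E'
from look import *
st(); b,a=car(-.001,0); plan(b[0],b[1],.0664,a-np.pi/2)
E
```

```text
t 39.75 tcp [0.6088 0.0567 0.0657] rpy [ 3.1395e+00  1.4000e-03 -1.4771e+00] F [-1.6 -0.2  4. ] op 23.6 q [-0.34  0.94  0.31  1.74 -0.5   0.55 -1.19]
tgt [ 0.6097  0.0554  0.0664 -1.4783] row [1.3, -0.8, -0.7] [0.002, 0.0014, 0.0012] rows 1
```

jog_arm(
  deltas=[
    [1,0,0,0,0,0,18],
    [1,0,0,0,0,0,45],
    [1,0,0,0,0,0,45],
    [1,0,0,0,0,0,45],
    [1,0,-45,0,0,0,45],
    [1,0,-90,0,0,0,45],
    [1,0,-120,0,0,0,45],
    [1,0,-120,0,0,0,45],
  ],
)

```text
clock: 40.55
tcp_pos: [0.6124, 0.0549, 0.1902]
ee_rot: [-3.134, 0.0, -1.477]
wrist_force: [-0.6, -0.4, -0.1]
opening: 0.511
```

```bash
python3 - <<'E'
from look import *
b,a=car(0,0); print(b,a)
p=wlook("w22","bar0",BAR,b,z=.056); st(); plan(.445,-.4065,.18,.146-np.pi/2)
E
```

```text
[0.6107 0.0555] 0.0925
skip [0.589 0.168 0.024] 0.7
bar0 0.66 pose [0.6085 0.0552 3.2319] 1-iou 0.03 rect [232, 106, 281, 259]
t 40.85 tcp [0.6083 0.0556 0.1842] rpy [ 3.1371e+00  1.1000e-03 -1.4770e+00] F [ 0.8  0.4 -0.3] op 44.6 q [-0.4   0.78  0.42  1.68 -0.42  0.78 -1.25]
tgt [ 0.445  -0.4065  0.18   -1.4248] row [444.8, 205.9, 4.6] [0.0045, 0.0012, -0.0522] rows 10
```

View pics/w22.png

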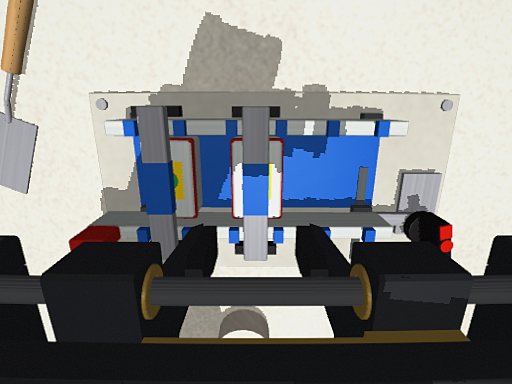

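jog_arm(
  deltas=[
    [356,165,0,0.004,0,-0.052,50],
    [356,165,0,0.004,0,-0.052,50],
    [356,165,0,0.004,0,-0.052,50],
    [356,165,0,0.004,0,-0.052,50],
    [356,165,0,0.004,0,-0.052,50],
    [356,165,0,0.004,0,-0.052,50],
    [356,165,0,0.004,0,-0.052,50],
    [356,165,0,0.004,0,-0.052,50],
  ],
)

```text
clock: 41.65
tcp_pos: [0.4764, -0.317, 0.1847]
ee_rot: [-3.141, 0.001, -1.427]
wrist_force: [0.2, 0.3, 0.1]
opening: 0.569
```

```bash
python3 - <<'E'
from look import *
p=wlook("w23","bar0",BAR,[.445,-.4065]);st(); plan(.445,-.4065,.15,.146-np.pi/2)
E
```

```text
bar0 0.7 pose [ 0.4448 -0.4075  3.2966] 1-iou 0.35 rect [313, 150, 350, 240]
skip [ 0.567 -0.11   0.024] 0.2
t 42.0 tcp [ 0.4792 -0.3121  0.1849] rpy [-3.1394e+00  3.1000e-03 -1.4220e+00] F [-1.3  0.5  0.2] op 49.8 q [ 0.32  0.71  0.31  1.8  -0.33  0.68 -0.61]
tgt [ 0.445  -0.4065  0.15   -1.4248] row [88.4, 47.8, 34.6] [-0.0021, 0.0031, 0.0028] rows 3
```

jog_arm(
  deltas=[
    [88,47,35,0,0.003,0.002,50],
    [88,47,35,0,0.003,0.002,50],
    [88,47,35,0,0.003,0.002,50],
    [88,47,35,0,0.003,0.002,50],
    [88,47,35,0,0.003,0.002,50],
  ],
)

```text
clock: 42.5
tcp_pos: [0.4463, -0.4059, 0.1503]
ee_rot: [-3.138, -0.0, -1.424]
wrist_force: [0.3, 0.7, 0.2]
opening: 0.569
```

```bash
python3 - <<'E'
from look import *
p=wlook("w24","bar0",BAR,[.445,-.4065]);st()
hsv=cv2.cvtColor(p["frame"],cv2.COLOR_RGB2HSV); m=cv2.inRange(hsv,(100,120,40),(125,255,255))
n,l,s,c=cv2.connectedComponentsWithStats(m)
for i in range(1,n):
    if s[i,4]>200: print(c[i],onplane(p,[c[i]],.026)[0].round(4))
plan(.445,-.4065,.01,.146-np.pi/2)
E
```

```text
bar0 0.73 pose [ 0.4444 -0.4083  0.1498] 1-iou 0.047 rect [238, 109, 279, 252]
skip [ 0.382 -0.17   0.024] 0.22
t 42.6 tcp [ 0.4465 -0.4058  0.1506] rpy [-3.1379e+00 -8.0000e-04 -1.4232e+00] F [0.4 0.3 1.2] op 50.1 q [ 0.51  0.79  0.27  1.73 -0.32  0.66 -0.46]
[503.65207877  15.19693654] [ 0.6315 -0.5999  0.026 ]
[256.64418811 186.10026619] [ 0.4451 -0.4076  0.026 ]
tgt [ 0.445  -0.4065  0.01   -1.4248] row [0.3, 2.1, 140.6] [-0.0037, -0.0008, 0.0016] rows 3
```

View pics/w24.png

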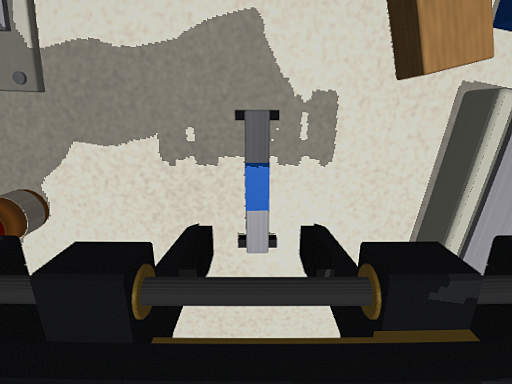

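jog_arm(
  deltas=[
    [1.5,2,45,-0.003,0,0,50],
    [1.5,2,90,-0.003,0,0,50],
    [1.5,2,125,-0.003,0,0,50],
    [1.5,2,140,-0.003,0,0,50],
    [1.5,2,140,-0.003,0,0,50],
    [1.5,2,140,-0.003,0,0,18],
    [1.5,2,140,-0.003,0,0,18],
    [1.5,2,140,-0.003,0,0,18],
  ],
  force=35,
)

```text
clock: 43.4
tcp_pos: [0.4442, -0.4105, 0.0121]
ee_rot: [-3.14, -0.003, -1.427]
wrist_force: [-0.2, 2.3, 0.6]
opening: 0.317
```

jog_arm(
  deltas=[
    [0,0,0,0,0,0,18],
    [0,0,0,0,0,0,18],
  ],
)

```text
clock: 43.6
tcp_pos: [0.444, -0.4099, 0.0118]
ee_rot: [-3.141, -0.002, -1.427]
wrist_force: [0.0, 2.4, 7.3]
opening: 0.268
```

jog_arm(
  deltas=[
    [0,0,-40,0,0,0,18],
    [0,0,-90,0,0,0,18],
    [0,0,-140,0,0,0,18],
    [0,0,-180,0,0,0,18],
    [0,0,-180,0,0,0,18],
  ],
)

```text
clock: 44.1
tcp_pos: [0.4457, -0.4131, 0.1967]
ee_rot: [-3.135, -0.012, -1.428]
wrist_force: [0.6, -0.7, -0.4]
opening: 0.27
```

```bash
python3 - <<'E'
from look import *
st(); b,a=car(0,-.092); plan(b[0],b[1],.18,a-np.pi/2)
E
```

```text
t 44.1 tcp [ 0.4457 -0.4131  0.1967] rpy [-3.1345 -0.0118 -1.4277] F [ 0.6 -0.7 -0.4] op 23.8 q [ 0.49  0.73  0.31  1.69 -0.3   0.75 -0.47]
tgt [ 0.6192 -0.0361  0.18   -1.4783] row [-348.6, -225.4, 14.2] [-0.0073, -0.0116, 0.0507] rows 9
```

jog_arm(
  deltas=[
    [-325,-210,13,-0.007,-0.01,0.05,18],
    [-325,-210,13,-0.007,-0.01,0.05,18],
    [-325,-210,13,-0.007,-0.01,0.05,18],
    [-325,-210,13,-0.007,-0.01,0.05,18],
    [-325,-210,13,-0.007,-0.01,0.05,18],
    [-325,-210,13,-0.007,-0.01,0.05,18],
    [-325,-210,13,-0.007,-0.01,0.05,18],
    [-325,-210,13,-0.007,-0.01,0.05,18],
  ],
)

```text
clock: 44.9
tcp_pos: [0.6051, -0.0536, 0.1754]
ee_rot: [3.133, 0.01, -1.474]
wrist_force: [1.1, -0.1, -0.7]
opening: 0.267
```

jog_arm(
  deltas=[
    [0,0,0,0,0,0,18],
    [0,0,0,0,0,0,18],
    [0,0,0,0,0,0,18],
  ],
)

```text
clock: 45.2
tcp_pos: [0.6036, -0.0602, 0.1763]
ee_rot: [3.132, 0.006, -1.48]
wrist_force: [0.0, -0.9, -1.6]
opening: 0.269
```

```bash
python3 - <<'E'
from look import *
b,a=car(0,-.092)
p=wlook("w25","bar0",BAR,b,z=.165); st(); b,a=car(-.001,-.092); plan(b[0],b[1],.102,a-np.pi/2)
E
```

```text
skip [0.592 0.179 0.024] 0.84
skip [ 0.552 -0.064  0.024] 0.81
skip [0.604 0.072 0.024] 0.78
bar0 0.47 pose [ 0.6373 -0.0349  2.048 ] 1-iou 0.725 rect [0, 71, 364, 258]
t 45.3 tcp [ 0.6038 -0.0604  0.1766] rpy [ 3.1331  0.0068 -1.4804] F [ 0.3  1.6 -1.2] op 23.4 q [-0.19  0.78  0.39  1.69 -0.41  0.76 -1.08]
tgt [ 0.6182 -0.0362  0.102  -1.4783] row [-22.3, -17.1, 74.6] [0.0084, 0.0068, -0.002] rows 2
```

View pics/w25.png

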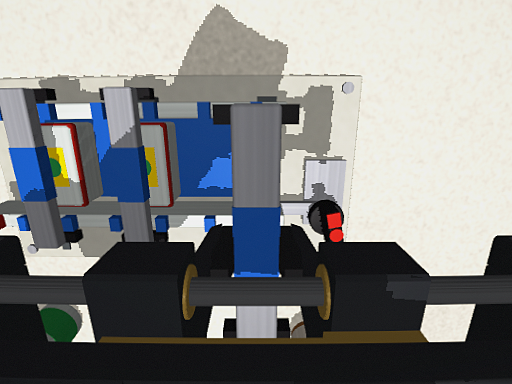

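jog_arm(
  deltas=[
    [-22,-16.5,0,0.008,0.006,-0.002,18],
    [-22,-16.5,35,0.008,0.006,-0.002,18],
    [-22,-16.5,65,0.008,0.006,-0.002,18],
    [-22,-16.5,74,0.008,0.006,-0.002,18],
    [-22,-16.5,74,0.008,0.006,-0.002,18],
    [-22,-16.5,74,0.008,0.006,-0.002,18],
  ],
)

```text
clock: 45.9
tcp_pos: [0.6191, -0.0354, 0.1039]
ee_rot: [-3.14, 0.001, -1.476]
wrist_force: [0.3, -0.2, -0.8]
opening: 0.268
```

```bash
python3 - <<'E'
from look import *
T0=toolT(robot.get_obs()); p=capture("wrist"); cv2.imwrite("pics/w26.png",p["frame"][:,:,::-1])
st(); b,a=car(-.001,-.092); plan(b[0],b[1],.0678,a-np.pi/2)
E
```

```text
t 45.95 tcp [ 0.6195 -0.0352  0.1043] rpy [-3.1385e+00  1.0000e-03 -1.4762e+00] F [ 0.  -1.1 -0.9] op 23.5 q [-0.2   0.89  0.34  1.7  -0.46  0.63 -1.07]
tgt [ 0.6182 -0.0362  0.0678 -1.4783] row [0.9, 1.5, 36.5] [-0.0031, 0.001, 0.0021] rows 1
```

View pics/w26.png

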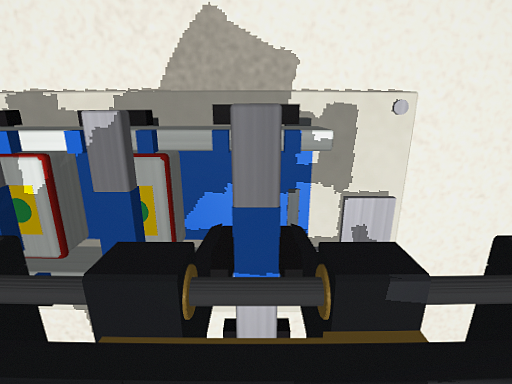

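jog_arm(
  deltas=[
    [0.5,1,15,-0.002,0,0.002,18],
    [0.5,1,28,-0.002,0,0.002,18],
    [0.5,1,36,-0.002,0,0.002,18],
    [0.5,1,36,-0.002,0,0.002,18],
    [0.5,1,36,-0.002,0,0.002,18],
  ],
)

```text
clock: 46.45
tcp_pos: [0.6171, -0.0345, 0.0669]
ee_rot: [3.139, 0.003, -1.477]
wrist_force: [-2.2, 1.3, 5.4]
opening: 0.27
```

```bash
python3 - <<'E'
from look import *
st(); b,a=car(-.001,-.092); plan(b[0],b[1],.0678,a-np.pi/2)
E
```

```text
t 46.45 tcp [ 0.6171 -0.0345  0.0669] rpy [ 3.1393e+00  2.6000e-03 -1.4770e+00] F [-2.2  1.3  5.4] op 23.8 q [-0.19  0.94  0.31  1.72 -0.48  0.56 -1.06]
tgt [ 0.6182 -0.0362  0.0678 -1.4783] row [1.8, -0.9, -0.9] [0.0023, 0.0026, 0.0013] rows 1
```

jog_arm(
  deltas=[
    [1.5,-1,0,0,0,0,18],
    [1.5,-1,0,0,0,0,45],
    [1.5,-1,0,0,0,0,45],
    [1.5,-1,0,0,0,0,45],
    [1.5,-1,-45,0,0,0,45],
    [1.5,-1,-90,0,0,0,45],
    [1.5,-1,-130,0,0,0,45],
    [1.5,-1,-130,0,0,0,45],
  ],
)

```text
clock: 47.25
tcp_pos: [0.6226, -0.0376, 0.2022]
ee_rot: [-3.132, -0.001, -1.477]
wrist_force: [0.6, -0.3, 0.4]
opening: 0.513
```

```bash
python3 - <<'E'
from look import *
b,a=car(0,-.092); print(b,a)
p=wlook("w27","bar0",BAR,b,z=.056); st(); plan(.5,-.25,.25,-1.47)
E
```

```text
[ 0.61919787 -0.03610669] 0.0925
bar0 0.85 pose [ 0.6173 -0.0356  0.0915] 1-iou 0.056 rect [232, 107, 277, 253]
skip [0.593 0.172 0.024] 0.77
skip [0.598 0.075 0.024] 0.57
skip [ 0.551 -0.146  0.024] 0.44
t 47.55 tcp [ 0.6178 -0.036   0.1949] rpy [ 3.1367e+00  2.4000e-03 -1.4770e+00] F [-1.1  0.5 -1.3] op 44.8 q [-0.24  0.77  0.42  1.64 -0.4   0.82 -1.12]
tgt [ 0.5  -0.25  0.25 -1.47] row [201.9, 137.6, -54.9] [0.0049, 0.0024, -0.007] rows 6
```

View pics/w27.png

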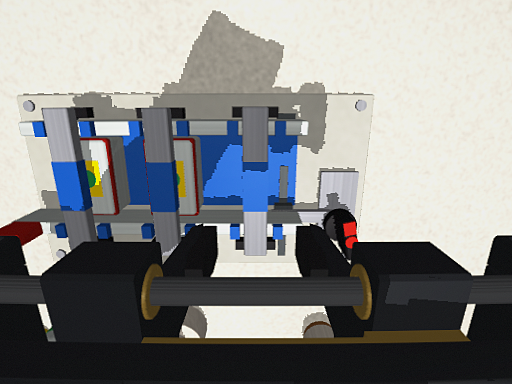

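Move away and check from the fixed cameras.

jog_arm(
  deltas=[
    [300,130,-60,0,0,0,45],
    [300,130,-60,0,0,0,45],
    [300,130,-60,0,0,0,45],
    [300,130,-60,0,0,0,45],
    [300,130,-60,0,0,0,45],
    [300,130,-60,0,0,0,45],
    [300,130,-60,0,0,0,45],
    [300,130,-60,0,0,0,45],
  ],
)

```text
clock: 48.35
tcp_pos: [0.5138, -0.3542, 0.2565]
ee_rot: [3.138, -0.003, -1.487]
wrist_force: [-0.5, -0.1, -0.5]
opening: 0.514
```

```bash
python3 - <<'E'
from look import *
st()
q=capture("top"); f=q["frame"][:,:,::-1]; cv2.imwrite("pics/top6.png",f); cv2.imwrite("pics/top6z.png",cv2.resize(f[90:220,150:340],None,fx=4,fy=4,interpolation=cv2.INTER_CUBIC))
p=capture("scene"); f=p["frame"][:,:,::-1]; cv2.imwrite("pics/scene6z.png",cv2.resize(f[140:310,140:400],None,fx=3,fy=3,interpolation=cv2.INTER_CUBIC))
P=pickle.load(open("first.pkl","rb"))
for t in("tape_roll","label_roll","spice_jar","salt_can","scraper"):
    print(t,[int(i) for i in P["scene"][t][0]["rect"]],[([int(i) for i in m["rect"]]) for m in finder.masks_of(p,t)[:1]])
for t,M,z in(("bar0",BAR,.056),("tin0",TIN,.012)):
  for m in finder.masks_of(q,t):
    r=m["rect"]; w=onplane(q,[[(r[0]+r[2])/2,(r[1]+r[3])/2]],.07)[0]
    if t=="bar0": x,e=fit([(q,m["pixels"],None)],M,w,z); print(t,round(float(m["score"]),2),x.round(4),round(e,3))
for y in(-.092,0,.092): print(car(0,y))
E
```

```text
t 48.35 tcp [ 0.5138 -0.3542  0.2565] rpy [ 3.1376e+00 -2.8000e-03 -1.4868e+00] F [-0.5 -0.1 -0.5] op 45.3 q [ 0.31  0.7   0.41  1.57 -0.31  0.94 -0.67]
tape_roll [352, 195, 381, 222] [[351, 197, 379, 223]]
label_roll [272, 182, 298, 208] [[270, 184, 296, 206]]
spice_jar [216, 154, 233, 183] [[217, 156, 231, 183]]
salt_can [318, 189, 344, 219] [[318, 185, 348, 224]]
scraper [292, 283, 379, 365] [[295, 285, 380, 366]]
bar0 0.8 [0.5983 0.149  0.0896] 0.096
bar0 0.78 [ 0.6165 -0.0345  0.1013] 0.1
bar0 0.61 [0.6063 0.0567 0.0939] 0.104
(array([ 0.61919787, -0.03610669]), np.float64(0.0925))
(array([0.6107, 0.0555]), np.float64(0.0925))
(array([0.60220213, 0.14710669]), np.float64(0.0925))
```

View pics/top6z.png

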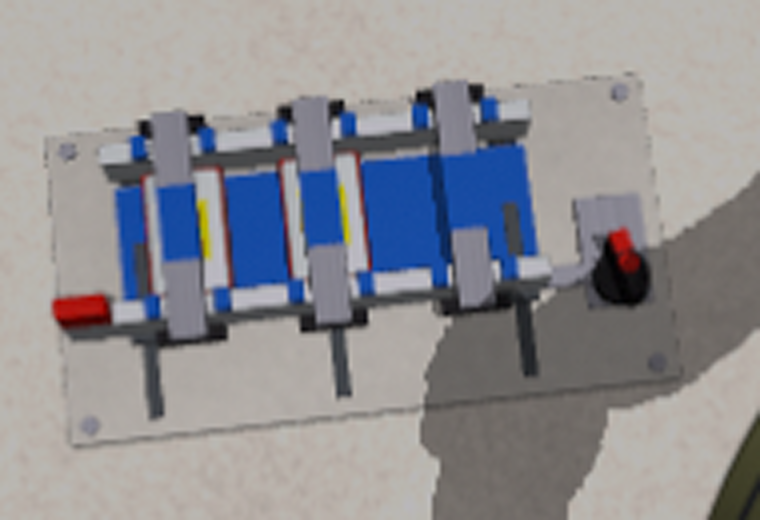

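View pics/scene6z.png

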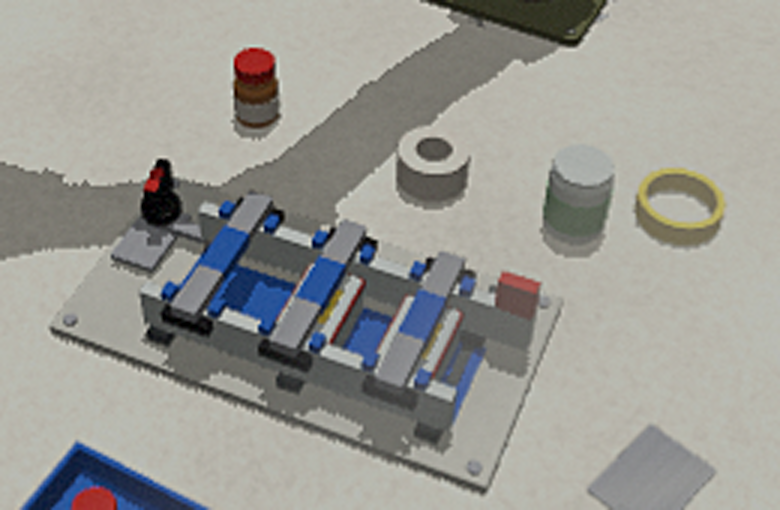

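```bash
python3 - <<'E'
from look import *
q=capture("top"); v=np.load("car.npy")
c=lambda L:(np.array(L)+.5)/4-.5+[150,90]
tf=c([(138,148),(207,139),(347,124),(420,116),(488,109)]);ts=c([(151,308),(222,298),(296,290),(365,283),(440,275),(510,267)])
Y=np.array([114.5,69.5,22.5,-22.5,-69.5,-114.5])/1e3; Yf=Y[[0,1,3,4,5]]
def r(u): return np.concatenate([proj(q,place(u[:3],np.c_[0*Yf+.053,Yf,0*Yf+.0735]))-tf,proj(q,place(u[:3],np.c_[0*Y-.053-u[3],Y,0*Y+.0735]))-ts]).ravel()
s=least_squares(r,[*v[:3],0]); print(s.x.round(4),np.sqrt(np.mean(s.fun**2)))
# knob angle from red mark
hsv=cv2.cvtColor(q["frame"],cv2.COLOR_RGB2HSV); m=cv2.inRange(hsv,(0,150,80),(8,255,255))|cv2.inRange(hsv,(172,150,80),(180,255,255)); m[:140]=0;m[162:]=0;m[:,:295]=0;m[:,320:]=0
ys,xs=np.nonzero(m); a=proj(q,place(s.x[:3],[[-.06,-.19,.082]]))[0]; print(xs.mean(),ys.mean(),a)
for k in(1.15,1.36): print(k,proj(q,place(s.x[:3],[[-.06+.02*np.sin(k),-.19+.02*np.cos(k),.082]]))[0])
E
```

```text
[6.097e-01 5.620e-02 9.380e-02 3.000e-04] 0.15930515724513458
305.5128205128205 151.87179487179486 [306.73745311 154.95643415]
1.15 [302.61392099 148.37375402]
1.36 [304.08483234 147.71566789]
```

```bash
python3 - <<'E'
from bench import robot
print(robot.hand_in(), robot.get_obs()["clock"])
E
```

```text
the job is handed in; nothing more can be done
the job is handed in; nothing more can be done
```

The carrier is loaded and handed in, at about 48.5 s on the robot's clock against the 210 s limit. I freed the knob and stood the two tins that were present in bays 2 and 1. I then slid the rail home against its stop, locked the knob, and laid the three bars in bays 2, 1 and 0. The first bar had been knocked about 3 cm before I reached it, so I found it again and picked it up from there.

**Last checks:**
- **Rail:** travel is about 0.3 mm, which is home within the measuring error.
- **Knob:** it stands at about 1.36 rad, locked; the red mark in the last picture agrees.
- **Tins:** just after placing, before the rail was closed, they were within about 2 mm and 0.6° of their bay centres. I did not measure them again afterwards, but the final pictures show both crosswise under their bars.
- **Bars:** all three lie level between their teeth with their feet outside the rails.
- **Bystanders:** none shows a clear shift in the before-and-after pictures. The salt can's outline differed by up to 5 pixels, which I took as detector error.

**Disagreement between checks:** the wrist camera puts the bars about 2 mm towards the sliding rail. The top camera says 3 to 4.5 mm in the same frame, or about 2 to 3.5 mm against its own fit of the carrier. Both are within the 5 mm play.

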